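# Clear and load a train cassette, then switch its feed back on

### The job

First turn the controller's feed knob to off, past its click; then lay the spanner that lies across the train cassette flat in the tool tray. With the feed still off, lift the wagons out of the stock bin and stand them all upright on the floor of the cassette's channel, one behind another and wholly inside its length, leaving the tin in the bin and the glue bottle and paint jar where they are. Only when all the wagons are in, turn the feed knob on again, past its click, and let go.

Things in the scene. Friction and masses are not known exactly. Their poses are not given: they have to be found in the camera images.
- wagon_crate: Model wagon, 120 g, carrying a slatted wooden crate. Chassis 66 mm long (x), 46 wide (y), 16 high; the load is fixed on it, centred, 24 mm wide (y), 40 long (x), its top 62 mm above the underside: grip it across its width. Origin: centre of the underside; z up. Starts upright in the stock bin; may be absent.
- wagon_timber: Model wagon, 120 g, carrying a stack of boards between two steel straps. Chassis 66 mm long (x), 46 wide (y), 16 high; the load is fixed on it, centred, 24 mm wide (y), 40 long (x), its top 62 mm above the underside: grip it across its width. Origin: centre of the underside; z up. Starts upright in the stock bin; may be absent.
- wagon_trafo: Model wagon, 120 g, carrying a grey finned electrical transformer. Chassis 66 mm long (x), 46 wide (y), 16 high; the load is fixed on it, centred, 24 mm wide (y), 40 long (x), its top 62 mm above the underside: grip it across its width. Origin: centre of the underside; z up. Starts upright in the stock bin; may be absent.
- wagon_tanks: Model wagon, 120 g, carrying two upright steel tanks. Chassis 66 mm long (x), 46 wide (y), 16 high; the load is fixed on it, centred, 24 mm wide (y), 40 long (x), its top 62 mm above the underside: grip it across its width. Origin: centre of the underside; z up. Starts upright in the stock bin; may be absent.
- wagon_motor: Model wagon, 120 g, carrying a dark steel motor block. Chassis 66 mm long (x), 46 wide (y), 16 high; the load is fixed on it, centred, 24 mm wide (y), 40 long (x), its top 62 mm above the underside: grip it across its width. Origin: centre of the underside; z up. Starts upright in the stock bin; may be absent.
- spanner: Plain steel double-ended spanner lying flat across the two angles of the cassette. 140 mm long (its x), handle 12 mm wide (its y), jaws 26 mm wide, 8 mm thick, 70 g. Origin: centre of its underside; z up.
- cassette: Train cassette, fixed: plywood base 460 mm long (its x) x 100 mm wide x 10 mm high, with two aluminium angles along its whole length. The channel between them is 58 mm wide, open at both ends; its floor is 10 mm above the bench, its walls 3 mm thick and 12 mm above that floor. Origin: centre of the underside.
- stock_bin: Open grey plastic stock bin, fixed, 250 mm (its x) x 180 mm (its y), walls 4 mm thick and 36 mm high, floor 4 mm. It holds the wagons and a small tin. Origin: centre of the underside.
- pin_tin: Small round aluminium tin, 34 mm across, 22 mm high, in the stock bin among the wagons; not a wagon, stays in the bin. Origin: centre of its underside.
- tool_tray: Open dark steel tool tray, fixed, 100 mm (its x) x 180 mm (its y), walls 4 mm thick and 26 mm high, floor 4 mm. Origin: centre of the underside.
- controller: Grey feed controller box, fixed, 130 mm (its x) x 140 mm (its y) x 55 mm high, with the one black feed knob on its aluminium top. Origin: centre of the underside.
- feed_knob (a joint): Feed knob, rad: 0 = on (as it starts), 1.2 = off (turned anticlockwise seen from above, to its stop: the white pointer mark then points to the side of the controller that faces the robot). A spring detent half way holds it at either end: it must be turned past the click, about 0.15 N m, and then snaps over.
- feed_knob_grip (a point): Point to grip the feed knob: on its vertical axis, 31 mm above the knob's foot disc. The knob is an upright bar 42 mm long (this point's x), 14 mm thick (y), its top 7 mm above this point; the point turns with the knob.
- glue_bottle: White glue bottle 36 mm across, 75 mm high, standing by the cassette; leave alone. Origin: underside.
- paint_jar: Small glass paint jar 38 mm across, 42 mm high, standing on the bench; leave alone. Origin: underside.
Things that resemble listed ones, but are neither listed nor needed, are in the scene too. Leave any pink, red or white look-alike of the wagon_tanks alone.

How it is judged:
On the way, in this order (a step that is already met when the one before it is completed fails the run):
1. the feed knob is turned off past its click (value of joint feed_knob above 1.05 rad), for 0.2 s.
2. with the feed off, the spanner lies flat and released in the tool tray (x of spanner in the frame of tool_tray between -0.036 and 0.036 m and y of spanner in the frame of tool_tray between -0.03 and 0.03 m and z of spanner in the frame of tool_tray below 0.012 m and angle between spanner's own z axis and vertical below 0.15 rad and contact force between spanner and the fingers below 0.1 N and value of joint feed_knob above 1.05 rad), for 0.3 s.
3. with the feed off, all wagons stand upright and released in the cassette's channel (x of wagon_crate in the frame of cassette between -0.197 and 0.197 m and y of wagon_crate in the frame of cassette between -0.009 and 0.009 m and z of wagon_crate in the frame of cassette between 0.006 and 0.014 m and angle between each of wagon_crate, wagon_timber, wagon_trafo, wagon_tanks, wagon_motor's own z axis and vertical below 0.1 rad and linear speed of each of wagon_crate, wagon_timber, wagon_trafo, wagon_tanks, wagon_motor below 0.03 m/s and contact force between each of wagon_crate, wagon_timber, wagon_trafo, wagon_tanks, wagon_motor and the fingers below 0.1 N and x of wagon_timber in the frame of cassette between -0.197 and 0.197 m and y of wagon_timber in the frame of cassette between -0.009 and 0.009 m and z of wagon_timber in the frame of cassette between 0.006 and 0.014 m and x of wagon_trafo in the frame of cassette between -0.197 and 0.197 m and y of wagon_trafo in the frame of cassette between -0.009 and 0.009 m and z of wagon_trafo in the frame of cassette between 0.006 and 0.014 m and x of wagon_tanks in the frame of cassette between -0.197 and 0.197 m and y of wagon_tanks in the frame of cassette between -0.009 and 0.009 m and z of wagon_tanks in the frame of cassette between 0.006 and 0.014 m and x of wagon_motor in the frame of cassette between -0.197 and 0.197 m and y of wagon_motor in the frame of cassette between -0.009 and 0.009 m and z of wagon_motor in the frame of cassette between 0.006 and 0.014 m and value of joint feed_knob above 1.05 rad), for 0.3 s.
4. the feed knob is turned on past its click (value of joint feed_knob below 0.15 rad), for 0.2 s.
At the end, for the whole second after the job is handed in: Every wagon upright (0.1 rad) and at rest on the channel floor, within 9 mm of its centre line and 197 mm of its middle; spanner flat in the tray, within 36 mm (x) and 30 mm (y) of its centre; tin in the bin; feed knob below 0.15 rad; all released (x of wagon_crate in the frame of cassette between -0.197 and 0.197 m and y of wagon_crate in the frame of cassette between -0.009 and 0.009 m and z of wagon_crate in the frame of cassette between 0.006 and 0.014 m and angle between each of wagon_crate, wagon_timber, wagon_trafo, wagon_tanks, wagon_motor's own z axis and vertical below 0.1 rad and linear speed of each of wagon_crate, wagon_timber, wagon_trafo, wagon_tanks, wagon_motor below 0.03 m/s and contact force between each of wagon_crate, wagon_timber, wagon_trafo, wagon_tanks, wagon_motor, spanner and the fingers below 0.1 N and x of wagon_timber in the frame of cassette between -0.197 and 0.197 m and y of wagon_timber in the frame of cassette between -0.009 and 0.009 m and z of wagon_timber in the frame of cassette between 0.006 and 0.014 m and x of wagon_trafo in the frame of cassette between -0.197 and 0.197 m and y of wagon_trafo in the frame of cassette between -0.009 and 0.009 m and z of wagon_trafo in the frame of cassette between 0.006 and 0.014 m and x of wagon_tanks in the frame of cassette between -0.197 and 0.197 m and y of wagon_tanks in the frame of cassette between -0.009 and 0.009 m and z of wagon_tanks in the frame of cassette between 0.006 and 0.014 m and x of wagon_motor in the frame of cassette between -0.197 and 0.197 m and y of wagon_motor in the frame of cassette between -0.009 and 0.009 m and z of wagon_motor in the frame of cassette between 0.006 and 0.014 m and x of spanner in the frame of tool_tray between -0.036 and 0.036 m and y of spanner in the frame of tool_tray between -0.03 and 0.03 m and z of spanner in the frame of tool_tray below 0.012 m and angle between spanner's own z axis and vertical below 0.15 rad and x of pin_tin in the frame of stock_bin between -0.11 and 0.11 m and y of pin_tin in the frame of stock_bin between -0.075 and 0.075 m and value of joint feed_knob below 0.15 rad); the robot touches nothing.
It fails at once if the glue bottle is moved more than 20 mm or tipped (distance of glue_bottle from where it was at the start of the episode above 0.02 m or angle between glue_bottle's own z axis and vertical above 0.4 rad).
It fails at once if the paint jar is moved more than 20 mm or tipped (distance of paint_jar from where it was at the start of the episode above 0.02 m or angle between paint_jar's own z axis and vertical above 0.4 rad).
Of wagon_crate, wagon_timber, wagon_trafo, wagon_tanks, wagon_motor only 3 to 5 are there at a start; the rules pass over those that are not, and their reading is None.
At some moment in a run one of spanner, wagon_crate, wagon_timber, wagon_trafo, wagon_tanks, wagon_motor may be knocked a few centimetres aside while the robot is not near it.
It also fails if it takes over 210 s, if anything falls off the work surface, if the arm or the gripper's body presses on something with over 40 N, if the wrist force passes 120 N, or if a joint passes its speed limit or range.

### The arm

A 7-joint arm with a two-finger parallel gripper is mounted at the origin on the work surface. World frame = base frame: x ahead of the robot, y to its left, z up, the work surface at z = 0. Lengths are in m, angles in rad, forces in N, time in s.
With the tool pointing down it reaches from about 0.4 to 0.85 m from the base axis. Payload 10.4 kg.
Tool frame: the origin (TCP) lies midway between the tips of the shut fingers; the grasp point (between the pads) lies manip.grip_depth behind it (manip.grip_depth is the distance from the TCP to the grasp point, in m); z points along the fingers, x is the direction in which the jaws open and shut, and the axes are right-handed (so a half turn about z gives the same grasp; the last joint's range is limited). The gripper opens to 85 mm and grips with 20 to 120 N. Pads are 22 mm wide; open, the fingers measure 114 mm over their backs; the gripper's body (76 mm by 85 mm) begins 54 mm behind the grasp point. The pads swing forward as they close: fully open they stand 13 mm farther back than shut.
Start: joints at [1.31, 0.332, -0.065, 1.46, 0.022, 1.35, -0.088], TCP at [0.147, -0.607, 0.192] pointing down, gripper open.
Joint ranges: [-2.6, 2.6], [-0.5, 2.12], [-1.47, 1.34], [0.16, 2.42], [-1.27, 4.41], [0.06, 2.06], [-2.6, 2.6]. Speed limits (rad/s): [2.22, 2.22, 2.79, 2.79, 3.14, 3.14, 3.14].

### API

Orientations are given as a unit quaternion [x, y, z, w].
In Python, from workcell import manip gives the robot as it stands. The module is installed in compiled form; this text tells all that it offers.
- The arm moves only by the tool send_rows, never from a script. Its argument "steps" is a list of rows, each a list of 2 entries, a list of its own where there are three numbers: the shift along the tool's x, y, z in m, then the turn about the tool's z in rad. In form: [[[x, y, z], spin], ...]. A call has exactly 8 rows; each row is the pose to reach, as a shift and turn from the pose commanded when the call began, along the tool's axes at that moment; what a row does not reach only later rows make up. A row lasts 1/8 s, in which the tool goes at most 62.5 mm and 10.7 degrees, less where a joint would pass 70% of its speed; a pose out of reach is approached as far as the arm can. A call with a gripper value outside its range is refused whole. "hand" is the opening, from 0 (shut) to 1 (fully open), set as the call begins (left out, the last holds). The fingers move at their own pace and stop on an object; "force" is the grip in N (left out, the last holds). Time passes only in rows, so rows that repeat a pose let the fingers close, or fill a call up. It gives the time, the measured TCP pose, the force and the opening at its end, in the units of the state.
- manip.get_obs(): the state, without advancing time (a new reading comes with each control period).
- manip.camera(name): name is "scene" or "side" or "wrist"; returns (picture, depth): 480x640x3 uint8, red, green, blue; 480x640 float32, m along the optical axis (not along the pixel's ray), 0 where there is no reading.
- manip.camera_info(name): a dict with "intrinsics" (3x3 intrinsics, pixels), "pose" (4x4, takes a point from camera to world coordinates); the wrist camera has in their place "T_tool_cam" (4x4, takes a point from camera to tool coordinates, whose origin is the TCP and whose axes are the tool frame's). Camera axes: x right, y up, looking along -z (the intrinsics and any distortion apply to the point x, -y, -z); pixel columns grow to the right and rows downward; lengths in m; the calibration is good to about 2 mm. A picture is of the moment at which its call begins: read the wrist's pose just before it. camera_info takes no time and is no camera call.
- manip.hand_in(): hands the job in, once; it reports no verdict.
The state is a dict: "clock": time; "joint_pos": joint angles; "joint_velocities": joint speeds; "tau": joint torques, N m; "position": TCP position; "ee_rot": TCP orientation; "ft_force": force on the tool from outside, world axes, zero at the start; "torque": the same for the moment, N m; "grip_width": opening from 0.0 (shut) to 1.0 (fully open).
Only numpy, scipy, OpenCV 4.12 (cv2) and the standard library are available. Lean on these libraries where they do the work, as an engineer would, in place of code of your own. Each camera call takes 0.05 s, during which the arm holds its last target.

## Working session

There is one attempt and no reset: what is moved stays moved. The work goes in short steps, Python scripts to look and compute and a tool call to move; the robot and the scene stay as the last step left them, time stands still between calls to the robot, and variables do not carry over. Pictures are saved under pics/ and viewed, and the job is handed in when it is done.

Besides the shell and the picture viewer there is one more tool, called after "Call:" as a command line: name --argument value ..., lists and objects as JSON in quotes. send_rows: Moves the arm, as the interface text tells. Its arguments: {"type":"object","properties":{"steps":{"type":"array"},"hand":{"type":"number"},"force":{"type":"number"}},"required":["steps"]}

```bash
mkdir -p pics; cat > h.py <<'E'
import numpy as np, cv2
from workcell import manip
from scipy.spatial.transform import Rotation as R
def tool():
    o=manip.get_obs(); T=np.eye(4); T[:3,:3]=R.from_quat(o['ee_rot']).as_matrix(); T[:3,3]=o['position']; return T
def shot(name,fn=None):
    T=tool(); rgb,d=manip.camera(name); i=manip.camera_info(name)
    P=np.array(i['pose']) if 'pose' in i else T@np.array(i['T_tool_cam'])
    if fn: cv2.imwrite('pics/'+fn+'.png',rgb[:,:,::-1]); np.savez('pics/'+fn,rgb=rgb,d=d,P=P,K=np.array(i['intrinsics']),T=T)
    return rgb,d,P,np.array(i['intrinsics'])
def load(fn):
    z=np.load('pics/'+fn+'.npz'); return z['rgb'],z['d'],z['P'],z['K']
def cloud(d,P,K):
    v,u=np.indices(d.shape); x=(u-K[0,2])/K[0,0]*d; y=-(v-K[1,2])/K[1,1]*d
    return np.stack([x,y,-d],-1)@P[:3,:3].T+P[:3,3]
def ray(u,v,z,P,K):
    r=P[:3,:3]@np.array([(u-K[0,2])/K[0,0],-(v-K[1,2])/K[1,1],-1]); return P[:3,3]+r*(z-P[2,3])/r[2]
def proj(p,P,K):
    q=P[:3,:3].T@(np.array(p)-P[:3,3]); return K[0,2]+K[0,0]*q[0]/-q[2], K[1,2]-K[1,1]*q[1]/-q[2]
E
python3 - <<'E'
from h import *
o=manip.get_obs(); print(o); print(manip.grip_depth)
for n in ('scene','side','wrist'):
    r,d,P,K=shot(n,n+'0'); i=manip.camera_info(n); print(n,P.round(3),K.round(1),[k for k in i])
E
```

```text
{'clock': 0.0, 'joint_pos': array([ 1.31039668,  0.33288517, -0.06472622,  1.46094544,  0.02161707,
        1.34988904, -0.08850642]), 'joint_velocities': array([-0.00065119,  0.00090331,  0.00131786,  0.00030816,  0.00196158,
       -0.00119629,  0.0003447 ]), 'tau': array([ 2.91920160e-04, -6.25448799e+01,  4.91072936e-02, -3.91615713e+01,
        1.61736365e-02,  9.65731888e-03,  1.17741115e-05]), 'position': array([ 0.1471281 , -0.60699201,  0.19070576]), 'ee_rot': array([ 7.86004491e-01, -6.18220372e-01, -5.84349994e-04, -4.12549901e-04]), 'ft_force': array([ 0.23713099,  0.2908941 , -0.27380781]), 'torque': array([-0.02063972, -0.02043325, -0.01529326]), 'grip_width': 1.000895236976136}
0.0187
scene [[ 0.534 -0.677  0.506  1.228]
 [ 0.845  0.436 -0.31  -0.303]
 [-0.011  0.593  0.805  1.237]
 [ 0.     0.     0.     1.   ]] [[498.    0.  327.1]
 [  0.  498.  229.4]
 [  0.    0.    1. ]] ['intrinsics', 'pose']
side [[-0.902  0.291 -0.318  0.127]
 [-0.431 -0.6    0.675  0.904]
 [ 0.006  0.746  0.666  0.826]
 [ 0.     0.     0.     1.   ]] [[469.2   0.  318.7]
 [  0.  469.2 249.7]
 [  0.    0.    1. ]] ['intrinsics', 'pose']
wrist [[ 0.236  0.92   0.313  0.228]
 [-0.972  0.223  0.075 -0.588]
 [-0.001 -0.322  0.947  0.373]
 [ 0.     0.     0.     1.   ]] [[412.4   0.  314.2]
 [  0.  412.4 239.3]
 [  0.    0.    1. ]] ['intrinsics', 'T_tool_cam']
```

View pics/scene0.png

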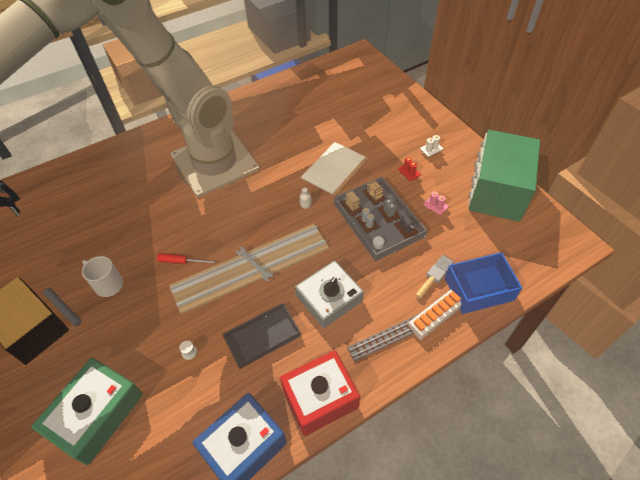

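View pics/side0.png

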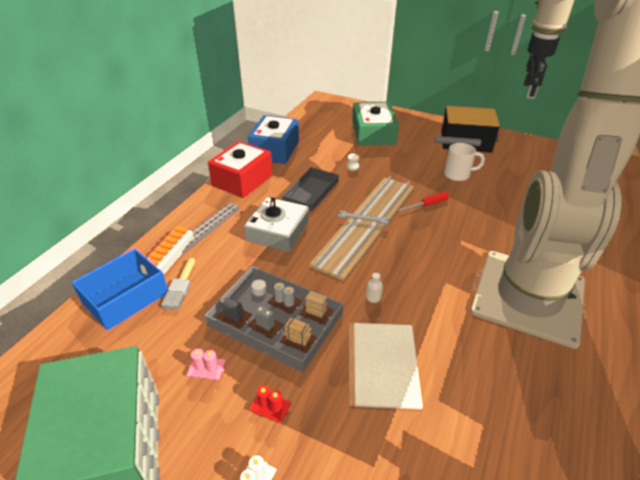

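View pics/wrist0.png

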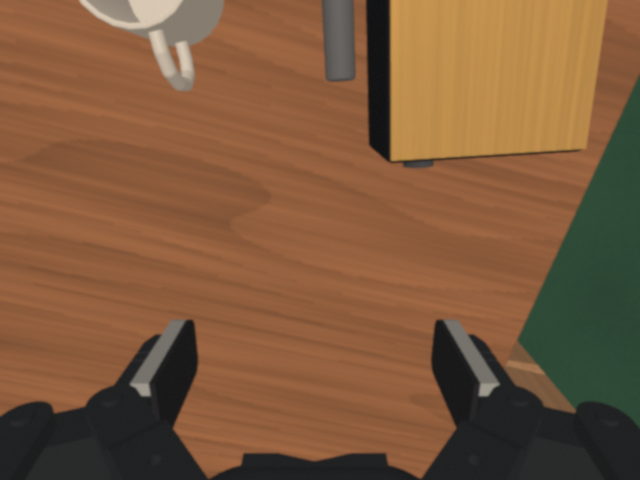

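The scene view shows the grey controller at (330,290), the spanner across the cassette at (253,263), the stock bin at (380,215), the tray at (262,335), the glue bottle at (305,198) and the paint jar at (188,350). The red, blue and green controllers are look-alikes. Next I'll enlarge the bin and controller.

```bash
python3 - <<'E'
from h import *
r,d,P,K=load('scene0')
c=r[170:375,160:440]; cv2.imwrite('pics/z1.png',cv2.resize(c,None,fx=2.8,fy=2.8,interpolation=2)[:,:,::-1])
r2,d2,P2,K2=load('side0')
c=r2[180:375,200:420]; cv2.imwrite('pics/z2.png',cv2.resize(c,None,fx=3,fy=3,interpolation=2)[:,:,::-1])
C=cloud(d,P,K)
for n,(u,v) in dict(knob=(331,289),ctltop=(315,290),spn=(253,263),tray=(262,335),bin=(400,232),jar=(188,348),cas1=(175,300),cas2=(322,233)).items(): print(n,C[v,u].round(3))
E
```

```text
knob [0.679 0.041 0.094]
ctltop [0.642 0.014 0.06 ]
spn [ 0.458 -0.083  0.035]
tray [ 0.656 -0.162  0.007]
bin [0.583 0.352 0.006]
jar [ 0.604 -0.342  0.045]
cas1 [ 0.431 -0.318  0.005]
cas2 [0.456 0.15  0.004]
```

View pics/z1.png

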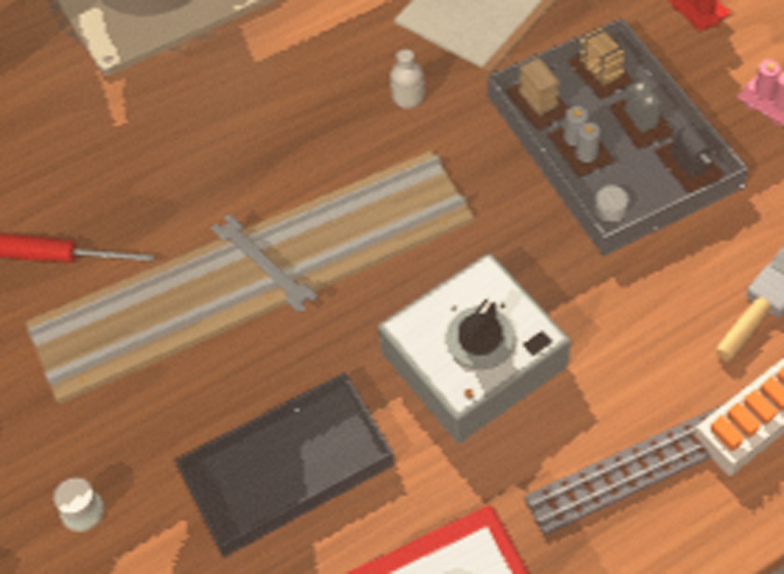

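View pics/z2.png

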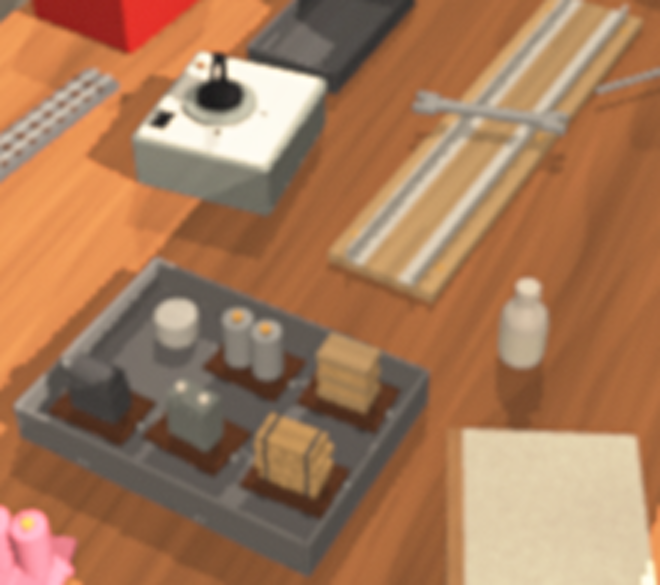

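```bash
cat >> h.py <<'E'
def yaw():
    T=tool(); return np.degrees(np.arctan2(T[1,0],T[0,0]))
def plan(x,y,z,yw,T=None):
    """print shift/spin in tool axes from current pose to TCP x,y,z, yaw(deg, mod 180 nearest unless given)"""
    T=tool() if T is None else T; s=T[:3,:3].T@(np.array([x,y,z])-T[:3,3]); y0=np.degrees(np.arctan2(T[1,0],T[0,0]))
    dy=(yw-y0+180)%360-180
    print('shift',s.round(4),'spin',round(-np.radians(dy),4),'dist',np.linalg.norm(s).round(3),'yaw0',y0.round(2),'tilt',np.degrees(np.arccos(-T[2,2])).round(2))
E
python3 - <<'E'
from h import *
plan(.42,-.3,.33,-38);plan(.56,.06,.33,0)
E
```

```text
shift [-0.2343 -0.3375 -0.1389] spin -0.6697 dist 0.434 yaw0 -76.37 tilt 0.06
shift [-0.5512 -0.5584 -0.1385] spin -1.333 dist 0.797 yaw0 -76.37 tilt 0.06
```

Call:
send_rows --steps '[[[0,0,-0.06],0],[[-0.03,-0.04,-0.1],-0.09],[[-0.06,-0.085,-0.14],-0.19],[[-0.1,-0.13,-0.14],-0.28],[[-0.14,-0.18,-0.14],-0.38],[[-0.18,-0.23,-0.14],-0.48],[[-0.21,-0.28,-0.14],-0.58],[[-0.235,-0.335,-0.14],-0.67]]'

```text
clock: 1.15
position: [0.4183, -0.2984, 0.3318]
ee_rot: [0.946, -0.324, 0.0, 0.0]
ft_force: [1.4, -1.0, 0.2]
grip_width: 1.002
```

```bash
python3 - <<'E'
from h import *
o=manip.get_obs();print(o['clock'],o['position'],o['joint_pos'].round(2))
plan(.56,.06,.33,0)
E
```

```text
1.15 [ 0.41834608 -0.29842584  0.33183702] [ 0.93  0.07 -0.42  1.49  0.03  1.59 -0.15]
shift [-0.1079 -0.37    0.0015] spin -0.6602 dist 0.385 yaw0 -37.83 tilt 0.05
```

Call:
send_rows --steps '[[[-0.015,-0.05,0],-0.09],[[-0.03,-0.1,0],-0.19],[[-0.045,-0.15,0],-0.28],[[-0.06,-0.2,0],-0.38],[[-0.075,-0.26,0],-0.48],[[-0.09,-0.31,0],-0.58],[[-0.108,-0.37,0],-0.66],[[-0.108,-0.37,0],-0.66]]'

```text
clock: 2.15
position: [0.5599, 0.0637, 0.3308]
ee_rot: [1.0, 0.003, -0.001, -0.001]
ft_force: [-0.3, -0.3, 0.5]
grip_width: 0.998
```

```bash
python3 - <<'E'
from h import *
r,d,P,K=shot('wrist','w1');print(P[:3,3],manip.get_obs()['position'])
E
```

```text
[0.55960992 0.14589997 0.51363986] [0.55991241 0.06050276 0.33089579]
```

View pics/w1.png

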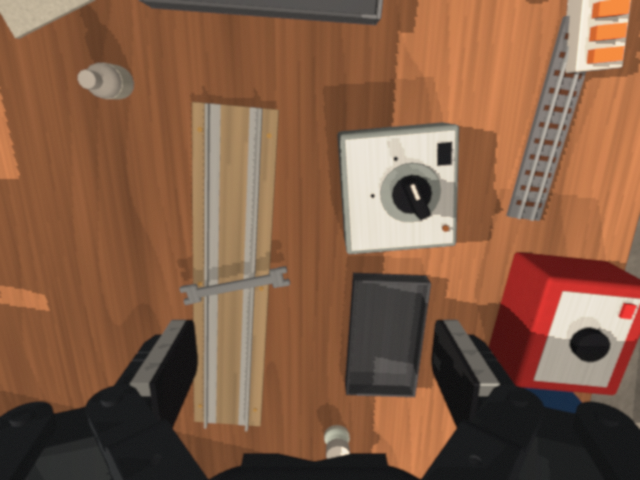

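The wrist view shows the controller with its knob at (412,195), the spanner from (190,293) to (282,277), the tray at (387,335) and the whole cassette. I'll measure these.

```bash
python3 - <<'E'
from h import *
r,d,P,K=load('w1'); C=cloud(d,P,K)
cv2.imwrite('pics/z3.png',cv2.resize(r[120:260,330:470],None,fx=4,fy=4,interpolation=2)[:,:,::-1])
def rect(mask,z,name):
    m=cv2.morphologyEx(mask.astype(np.uint8),cv2.MORPH_OPEN,np.ones((3,3)))
    cs,_=cv2.findContours(m,0,2); c=max(cs,key=cv2.contourArea)[:,0]
    p=np.array([ray(u,v,z,P,K)[:2] for u,v in c],np.float32)
    (cx,cy),(w,h),a=cv2.minAreaRect(p); print(name,round(cx,4),round(cy,4),'size',round(w,4),round(h,4),'ang',round(a,2),'area px',cv2.contourArea(c.astype(np.float32)),c.min(0),c.max(0))
    return c
x,y,z=C[...,0],C[...,1],C[...,2]
print('table z',np.median(z[100:140,300:330]), 'ctl top',z[230,360],z[150,360],'knob',np.sort(z[180:210,395:430].ravel())[-20:].round(3))
# knob bar: high points
reg=np.zeros(z.shape,bool); reg[120:260,330:470]=1
zt=np.median(z[225:240,355:370]); print('zt',zt)
rect(reg&(z>zt+.022),zt+.038,'bar')
rect(reg&(z>zt-.005),zt,'box')
# spanner: z above rail tops
reg=np.zeros(z.shape,bool); reg[255:315,170:300]=1
print('spanner z',z[285,235],z[285,245],z[285,225], 'rail z', z[200,211],'base z',z[200,230])
reg=np.zeros(z.shape,bool); reg[265:400,340:432]=1
print('tray floor z',z[330,387])
rect(reg&(z>.016)&(r.max(-1)<110),.026,'trayrim')
E
```

```text
table z 0.0002808832450408305 ctl top 0.057361573097677476 0.05473128441489972 knob [0.101 0.101 0.101 0.101 0.101 0.101 0.101 0.102 0.102 0.102 0.102 0.102
 0.102 0.103 0.514 0.514 0.514 0.514 0.514 0.514]
zt 0.05609482220240053
bar 0.666 0.0495 size 0.0162 0.047 ang 26.43 area px 608.5 [402 178] [430 219]
box 0.6563 0.0486 size 0.1286 0.1386 ang 5.26 area px 13587.0 [340 125] [458 253]
spanner z 0.031055149099174617 0.03068031494974721 0.029350203829524857 rail z 0.012562508873626088 base z 0.009944954460905375
tray floor z 0.002986722422914645
trayrim 0.6584 -0.162 size 0.1839 0.1009 ang 88.27 area px 8496.5 [346 278] [430 395]
```

View pics/z3.png

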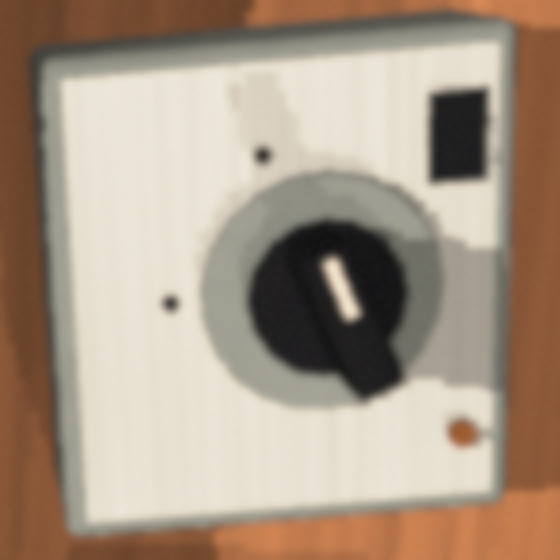

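The pointer mark sits on the upper dot (on), and the dot on the robot side is off. The bar's long axis is at about 116°, so the jaw yaw is about 26°.

```bash
python3 - <<'E'
from h import *
r,d,P,K=load('w1')
print('disc',ray(410.5,192.5,.060,P,K), 'bar top ends', ray(330+325/4,120+235/4,.101,P,K))
T=tool(); print(yaw())
plan(.666,.0495,.20,26.4); plan(.666,.0495,.077,26.4)
E
```

```text
disc [0.66719082 0.0491482  0.06      ] bar top ends [0.65708274 0.07194352 0.101     ]
0.09062549771157821
shift [0.1062 0.0113 0.1308] spin -0.4592 dist 0.169 yaw0 0.09 tilt 0.09
shift [0.1064 0.0114 0.2538] spin -0.4592 dist 0.275 yaw0 0.09 tilt 0.09
```

Call:
send_rows --steps '[[[0.03,0.003,0.04],-0.12],[[0.07,0.007,0.08],-0.28],[[0.106,0.011,0.13],-0.46],[[0.106,0.011,0.18],-0.46],[[0.106,0.011,0.22],-0.46],[[0.106,0.011,0.251],-0.46],[[0.106,0.011,0.251],-0.46],[[0.106,0.011,0.251],-0.46]]' --hand 0.7 --force 60

```text
clock: 3.2
position: [0.6668, 0.0458, 0.0821]
ee_rot: [0.974, 0.226, 0.001, 0.0]
ft_force: [0.4, -0.1, 0.5]
grip_width: 0.7
```

Call:
send_rows --steps '[[[0,0,0],0],[[0,0,0],0],[[0,0,0],0],[[0,0,0],0],[[0,0,0],0],[[0,0,0],0],[[0,0,0],0],[[0,0,0],0]]' --hand 0

```text
clock: 4.2
position: [0.666, 0.0466, 0.0805]
ee_rot: [0.974, 0.227, 0.0, 0.0]
ft_force: [-0.1, 0.3, -0.2]
grip_width: 0.002
```

```bash
python3 - <<'E'
from h import *
shot('wrist','w2');o=manip.get_obs();print(o['position'],o['torque'],yaw(),o['joint_pos'])
E
```

```text
[0.66602059 0.04663492 0.08049223] [ 0.01292695 -0.00242026  0.00675758] 26.18346305523029 [ 0.38477435  0.61753133 -0.7540555   1.43594225  0.42991853  1.2571147
  0.04769335]
```

View pics/w2.png

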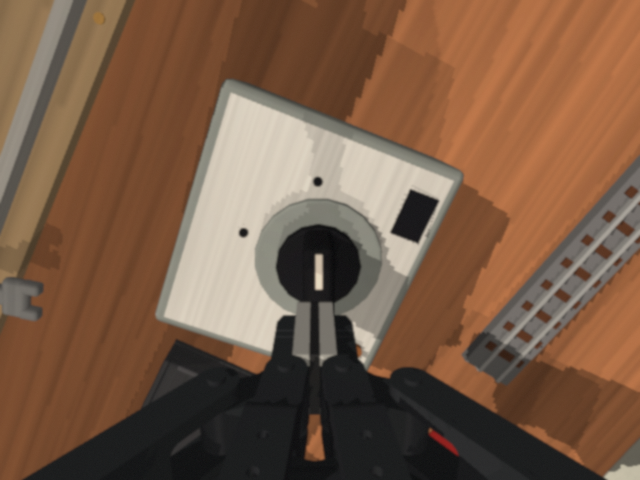

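```bash
python3 - <<'E'
from h import *
r,d,P,K=load('w2');T=np.load('pics/w2.npz')['T']
print(manip.camera_info('wrist')['T_tool_cam'])
print('tcp px',proj(T[:3,3],P,K),'knob', proj([.666,.0495,.094],P,K))
C=cloud(d,P,K)
for p in [(318,270),(318,245),(318,290),(300,330),(335,330),(318,300),(318,330),(200,300),(270,250),(290,240)]: print(p,C[p[1],p[0]].round(4),d[p[1],p[0]])
E
```

```text
[[ 9.99999845e-01 -3.09100009e-04  4.63177485e-04 -6.84249347e-06]
 [-1.43812523e-04 -9.46930068e-01 -3.21439614e-01 -8.26583069e-02]
 [ 5.37953675e-04  3.21439497e-01 -9.46929966e-01 -1.82607774e-01]
 [ 0.00000000e+00  0.00000000e+00  0.00000000e+00  1.00000000e+00]]
tcp px (np.float64(314.3549098385998), np.float64(279.7881585099738)) knob (np.float64(317.05654439476075), np.float64(286.97007061328617))
(318, 270) [0.6614 0.0595 0.1005] 0.17620058
(318, 245) [0.6577 0.0672 0.0926] 0.18087849
(318, 290) [0.6656 0.0511 0.1005] 0.17918943
(300, 330) [0.6569 0.0545 0.1447] 0.13514192
(335, 330) [0.6693 0.0562 0.138 ] 0.1427139
(318, 300) [0.6681 0.0461 0.0989] 0.18253496
(318, 330) [0.6624 0.0567 0.144 ] 0.13594091
(200, 300) [ 0.6191 -0.0021  0.0568] 0.2293301
(270, 250) [0.6416 0.0442 0.0623] 0.21396098
(290, 240) [0.6478 0.0563 0.0698] 0.20421569
```

```bash
python3 - <<'E'
from h import *
r,d,P,K=load('w2');T=np.load('pics/w2.npz')['T']
C=cloud(d,P,K); L=(C-T[:3,3])@T[:3,:3]
for v in (285,295,305,315,325,340,360,390):
  print(v,[(u,*(1000*L[v,u]).round().astype(int)) for u in (285,298,305,312,318,326,332,345)])
cv2.imwrite('pics/z4.png',cv2.resize(r[220:430,220:420],None,fx=3.5,fy=2.8,interpolation=2)[:,:,::-1])
E
```

```text
285 [(285, np.int64(-15), np.int64(8), np.int64(10)), (298, np.int64(-8), np.int64(8), np.int64(11)), (305, np.int64(-4), np.int64(-6), np.int64(-18)), (312, np.int64(-1), np.int64(-6), np.int64(-19)), (318, np.int64(2), np.int64(-7), np.int64(-20)), (326, np.int64(5), np.int64(-6), np.int64(-19)), (332, np.int64(8), np.int64(-6), np.int64(-18)), (345, np.int64(16), np.int64(8), np.int64(11))]
295 [(285, np.int64(-16), np.int64(17), np.int64(19)), (298, np.int64(-8), np.int64(13), np.int64(10)), (305, np.int64(-4), np.int64(-1), np.int64(-19)), (312, np.int64(-1), np.int64(-1), np.int64(-19)), (318, np.int64(2), np.int64(-1), np.int64(-19)), (326, np.int64(5), np.int64(-1), np.int64(-19)), (332, np.int64(8), np.int64(-1), np.int64(-18)), (345, np.int64(16), np.int64(13), np.int64(10))]
305 [(285, np.int64(-16), np.int64(24), np.int64(20)), (298, np.int64(-6), np.int64(-11), np.int64(-47)), (305, np.int64(-3), np.int64(-11), np.int64(-47)), (312, np.int64(-1), np.int64(-10), np.int64(-45)), (318, np.int64(1), np.int64(-11), np.int64(-47)), (326, np.int64(4), np.int64(-11), np.int64(-4
[... 1441 characters left out ...]
5, np.int64(-3), np.int64(-9), np.int64(-78)), (312, np.int64(-1), np.int64(-9), np.int64(-77)), (318, np.int64(1), np.int64(-9), np.int64(-78)), (326, np.int64(0), np.int64(-83), np.int64(-183)), (332, np.int64(5), np.int64(-12), np.int64(-82)), (345, np.int64(9), np.int64(-14), np.int64(-85))]
390 [(285, np.int64(-8), np.int64(-11), np.int64(-94)), (298, np.int64(-4), np.int64(-12), np.int64(-94)), (305, np.int64(-2), np.int64(-9), np.int64(-92)), (312, np.int64(-1), np.int64(2), np.int64(-78)), (318, np.int64(1), np.int64(2), np.int64(-77)), (326, np.int64(3), np.int64(-12), np.int64(-95)), (332, np.int64(5), np.int64(-12), np.int64(-95)), (345, np.int64(8), np.int64(-12), np.int64(-95))]
```

View pics/z4.png

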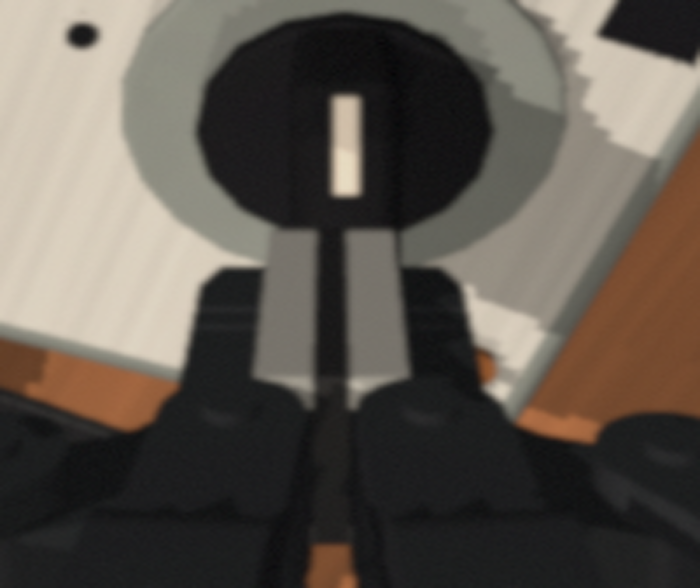

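```bash
python3 - <<'E'
from h import *
for n in('side','scene'):
    r,d,P,K=shot(n,n+'2'); u,v=map(int,proj([.666,.047,.09],P,K)); print(n,u,v)
    T=tool();print('tcp',proj(T[:3,3],P,K))
    c=r[v-70:v+50,u-60:u+60]; cv2.imwrite('pics/z5%s.png'%n,cv2.resize(c,None,fx=5,fy=5,interpolation=2)[:,:,::-1])
E
python3 -c "
import cv2,numpy as np
a=cv2.imread('pics/z5side.png');b=cv2.imread('pics/z5scene.png')
cv2.imwrite('pics/z5.png',cv2.resize(np.hstack([a,b]),(800,400)))"
```

```text
side 272 203
tcp (np.float64(273.0857355247723), np.float64(206.2248084404399))
scene 330 285
tcp (np.float64(330.1749777356294), np.float64(286.9708474509714))
```

View pics/z5.png

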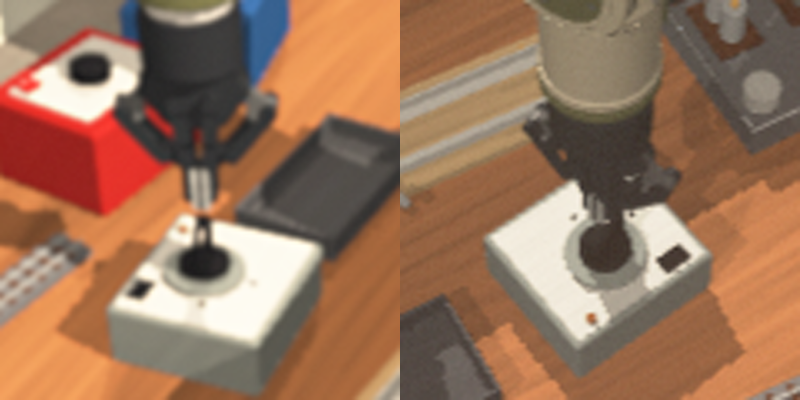

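```bash
python3 - <<'E'
from h import *
r,d,P,K=load('side2');C=cloud(d,P,K)
for v in range(178,208,2): print(v,[C[v,u].round(3).tolist() for u in (270,273,275)],r[v,272])
r,d,P,K=load('w2');T=np.load('pics/w2.npz')['T'];L=(cloud(d,P,K)-T[:3,3])@T[:3,:3]
for v in range(296,310): print(v,(1000*L[v,303]).round(1),(1000*L[v,327]).round(1))
E
```

```text
178 [[0.671, 0.044, 0.166], [0.656, 0.053, 0.175], [0.652, 0.051, 0.175]] [95 69 54]
180 [[0.664, 0.056, 0.169], [0.654, 0.057, 0.173], [0.652, 0.051, 0.169]] [71 60 53]
182 [[0.663, 0.058, 0.165], [0.656, 0.054, 0.164], [0.652, 0.052, 0.164]] [56 54 53]
184 [[0.665, 0.054, 0.156], [0.657, 0.054, 0.158], [0.654, 0.049, 0.156]] [140 133 120]
186 [[0.661, 0.062, 0.155], [0.657, 0.054, 0.152], [0.654, 0.05, 0.151]] [163 153 138]
188 [[0.666, 0.056, 0.144], [0.655, 0.059, 0.149], [0.653, 0.051, 0.145]] [151 143 129]
190 [[0.665, 0.058, 0.14], [0.658, 0.055, 0.14], [0.654, 0.052, 0.139]] [151 141 129]
192 [[0.662, 0.062, 0.137], [0.658, 0.056, 0.134], [0.656, 0.048, 0.13]] [148 140 127]
194 [[0.664, 0.06, 0.129], [0.659, 0.054, 0.126], [0.75, -0.103, -0.0]] [143 135 123]
196 [[0.757, -0.085, 0.001], [0.747, -0.086, 0.004], [0.745, -0.094, -0.001]] [189 127  91]
198 [[0.678, 0.04, 0.099], [0.672, 0.035, 0.098], [0.74, -0.085, -0.0]] [76 54 45]
200 [[0.674, 0.048, 0.099], [0.664, 0.048, 0.102], [0.668, 0.032, 0.091]] [60 56 52]
202 [[0.668, 0.056, 0.1], [0.661, 0.054, 0.101], [0.664, 0.039, 0.09]] [179 159 139]
204 [[0.663, 0.065, 0.101], [0.659, 0.058, 0.097], [0.664, 0.039, 0.084]] [188 168 146]
206 [[0.661, 0.069, 0.097], [0.654, 0.065, 0.097], [0.664, 0.041, 0.078]] [85 77 68]
296 [-5.9 14.3 11.3] [  5.6  -0.8 -19. ]
297 [-5.9 14.8 11.1] [  5.6  -0.2 -18.6]
298 [-5.9 15.2 10.8] [  5.6   0.2 -18.8]
299 [-5.9 16.2 11.6] [  5.5   0.3 -19.7]
300 [-5.9 16.8 11.5] [  5.6   1.5 -18.2]
301 [-5.9 16.9 10.6] [  5.6   1.8 -18.6]
302 [ -4.2 -11.2 -44.7] [  4.8 -10.4 -43.2]
303 [ -4.2 -11.  -45.1] [  -0.   -82.7 -182.6]
304 [ -4.2 -11.5 -46.8] [  4.7 -10.8 -45.6]
305 [ -4.2 -10.8 -46.2] [  4.6 -11.2 -47. ]
306 [ -4.1 -11.1 -47.7] [  4.7 -10.5 -46.5]
307 [ -4.1 -11.  -48.3] [  4.6 -10.7 -47.6]
308 [ -4.1 -11.1 -49.2] [  4.6 -10.5 -48.1]
309 [ -4.1 -10.9 -49.6] [  4.6 -11.  -49.7]
```

The side and wrist depths agree: the shut fingertips sit about 44 mm behind the reported TCP, so they closed on air above the knob. I'll treat the true tip as tool z = -0.044 and go deeper.

Call:
send_rows --steps '[[[0,0,0],0],[[0.001,-0.003,0],0],[[0.001,-0.003,0],0],[[0.001,-0.003,0.01],0],[[0.001,-0.003,0.02],0],[[0.001,-0.003,0.035],0],[[0.001,-0.003,0.047],0],[[0.001,-0.003,0.047],0]]' --hand 0.6

```text
clock: 5.35
position: [0.6647, 0.0496, 0.032]
ee_rot: [0.974, 0.227, -0.001, -0.0]
ft_force: [0.0, -0.4, -0.2]
grip_width: 0.599
```

Call:
send_rows --steps '[[[0,0,0],0],[[0,0,0],0],[[0,0,0],0],[[0,0,0],0],[[0,0,0],0],[[0,0,0],0],[[0,0,0],0],[[0,0,0],0]]' --hand 0

```text
clock: 6.35
position: [0.6665, 0.0502, 0.0344]
ee_rot: [0.974, 0.227, 0.001, 0.0]
ft_force: [4.6, 1.6, 4.7]
grip_width: 0.153
```

```bash
python3 - <<'E'
from h import *
r,d,P,K=shot('side','s3');o=manip.get_obs();print(o['position'],o['ft_force'],o['torque'],yaw(),o['joint_pos'])
cv2.imwrite('pics/z6.png',cv2.resize(r[130:260,210:330],None,fx=4,fy=4,interpolation=2)[:,:,::-1])
E
```

```text
[0.66651422 0.05015045 0.03435546] [5.25319548 2.38917233 6.53187161] [ 0.30411973 -0.84266369  0.15655016] 26.19116649191325 [ 0.37047482  0.66125223 -0.73499622  1.47519851  0.46149992  1.18095003
  0.02206648]
```

View pics/z6.png

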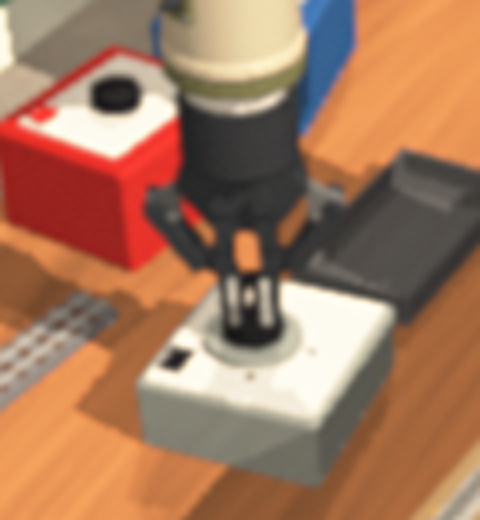

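Call:
send_rows --steps '[[[0,0,-0.002],-0.15],[[0,0,-0.002],-0.32],[[0,0,-0.002],-0.5],[[0,0,-0.002],-0.68],[[0,0,-0.002],-0.86],[[0,0,-0.002],-1.04],[[0,0,-0.002],-1.22],[[0,0,-0.002],-1.22]]' --force 60

```text
clock: 7.4
position: [0.6657, 0.0488, 0.0345]
ee_rot: [0.668, 0.744, -0.0, -0.0]
ft_force: [5.7, 0.2, -4.5]
grip_width: 0.151
```

```bash
python3 - <<'E'
from h import *
o=manip.get_obs();print(o['position'],o['ft_force'],o['torque'],yaw(),o['joint_pos'])
E
```

```text
[0.66571663 0.04878956 0.03446436] [ 5.68268958  0.20151363 -4.48564641] [ 0.25586872 -1.40402383 -0.74153109] 96.09805607001664 [ 0.50128207  0.75254282 -0.95636665  1.46746259  0.62912372  1.24896411
  1.1495554 ]
```

Call:
send_rows --steps '[[[0,0,0],0],[[0,0,0],0],[[0,0,0],0],[[0,0,-0.02],0],[[0,0,-0.06],0],[[0,0,-0.11],0],[[0,0,-0.17],0],[[0,0,-0.22],0]]' --hand 0.6

```text
clock: 8.4
position: [0.6654, 0.0503, 0.2598]
ee_rot: [0.668, 0.744, 0.001, 0.001]
ft_force: [0.4, 0.0, -0.4]
grip_width: 0.6
```

```bash
python3 - <<'E'
from h import *
r,d,P,K=shot('wrist','w4');o=manip.get_obs();print(o['position'],yaw())
E
```

```text
[0.66695496 0.05126174 0.26657   ] 96.09965836318577
```

View pics/w4.png

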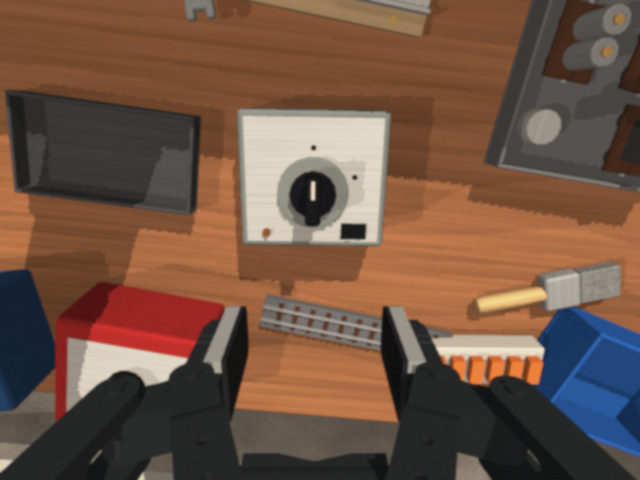

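The knob is off, with its pointer at the robot-side dot (313,148). Next is the spanner.

```bash
python3 - <<'E'
from h import *
r,d,P,K=load('w1');z=cloud(d,P,K)[...,2]
reg=np.zeros(z.shape,bool); reg[255:312,170:300]=1
hsv=cv2.cvtColor(r,cv2.COLOR_RGB2HSV)
for nm,m in (('z',reg&(z>.0245)),('zs',reg&(z>.022)&(hsv[...,1]<90))):
    n,lab,st,_=cv2.connectedComponentsWithStats(m.astype(np.uint8)); k=1+np.argmax(st[1:,4]); m=lab==k
    vu=np.argwhere(m); p=np.array([ray(u,v,.030,P,K)[:2] for v,u in vu],np.float32)
    (cx,cy),(w,h),a=cv2.minAreaRect(p); print(nm,cx,cy,w,h,a,st[k],'zmed',np.median(z[m]))
    q=p-p.mean(0);U=np.linalg.svd(q,full_matrices=False)[2][0];print(p.mean(0),np.degrees(np.arctan2(U[1],U[0])))
# cassette edges: rails lines
C=cloud(d,P,K)
m=(z>.004)&(z<.03)&(np.abs(C[...,0]-.46)<.1); m[:,300:]=0; m[315:,:]=0
n,lab,st,_=cv2.connectedComponentsWithStats(m.astype(np.uint8)); print(st[1:][st[1:,4]>500])
for v in (130,160,200,240,330,360):
    row=r[v,180:300].astype(int); print(v,[(180+i,C[v,180+i,0].round(3),round(float(z[v,180+i]),3),row[i].tolist()) for i in range(8,100,4)] if v==160 else '')
cv2.imwrite('pics/z7.png',cv2.resize(r[90:300,170:300],None,fx=4,fy=2.8,interpolation=2)[:,:,::-1])
E
```

```text
z 0.4578495919704437 -0.08045775443315506 0.142066091299057 0.026997698470950127 12.14532470703125 [ 180  266  111   39 1316] zmed 0.030126865850172907
[ 0.4584236  -0.08022825] -167.97041
zs 0.4571945071220398 -0.07899001240730286 0.14141148328781128 0.030043212696909904 12.099578857421875 [ 180  267  110   38 1343] zmed 0.030098249494920737
[ 0.45785663 -0.08007902] -167.8801
[[  144     2   156    17   711]
 [  180   102   111   213 16396]]
130 
160 [(188, np.float64(0.404), 0.002, [143, 91, 58]), (192, np.float64(0.408), -0.0, [156, 116, 81]), (196, np.float64(0.416), 0.01, [172, 138, 99]), (200, np.float64(0.421), 0.01, [165, 133, 95]), (204, np.float64(0.426), 0.01, [152, 132, 108]), (208, np.float64(0.433), 0.017, [121, 116, 107]), (212, np.float64(0.436), 0.011, [170, 162, 150]), (216, np.float64(0.44), 0.01, [171, 162, 150]), (220, np.float64(0.445), 0.009, [162, 137, 107]), (224, np.float64(0.45), 0.01, [159, 128, 92]), (228, np.float64(0.455), 0.01, [152, 121, 87]), (232, np.float64(0.46), 0.01, [163, 131, 94]), (236, np.float64(0.464), 0.009, [167, 135, 96]), (240, np.float64(0.469), 0.01, [162, 131, 93]), (244, np.float64(0.475), 0.012, [167, 135, 96]), (248, np.float64(0.479), 0.01, [170, 154, 136]), (252, np.float64(0.484), 0.009, [164, 157, 145]), (256, np.float64(0.489), 0.012, [152, 145, 134]), (260, np.float64(0.494), 0.014, [141, 121, 98]), (264, np.float64(0.499), 0.01, [153, 123, 88]), (268, np.float64(0.503), 0.011, [167, 135, 97]), (272, np.float64(0.508), 0.011, [167, 135, 96]), (276, np.float64(0.512), 0.002, [141, 98, 65])]
200 
240 
330 
360
```

View pics/z7.png

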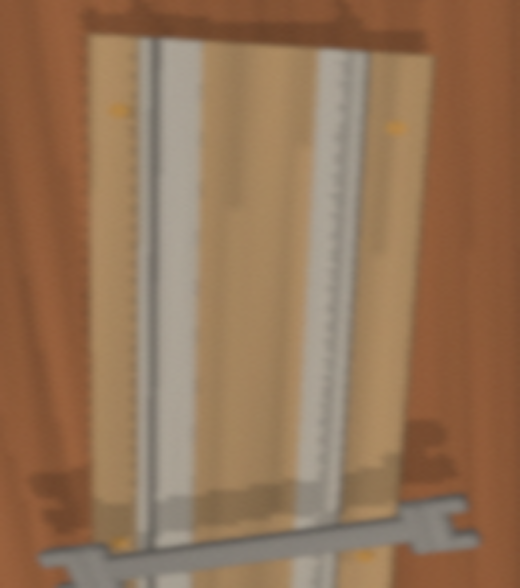

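```bash
python3 - <<'E'
from h import *
plan(.4575,-.0802,.20,102)
E
```

```text
shift [-0.1085 -0.2229  0.0643] spin -0.103 dist 0.256 yaw0 96.1 tilt 0.56
```

Call:
send_rows --steps '[[[-0.02,-0.045,0],-0.02],[[-0.04,-0.09,0],-0.04],[[-0.06,-0.13,0.01],-0.06],[[-0.08,-0.175,0.02],-0.08],[[-0.109,-0.223,0.04],-0.103],[[-0.109,-0.223,0.064],-0.103],[[-0.109,-0.223,0.064],-0.103],[[-0.109,-0.223,0.064],-0.103]]'

```text
clock: 9.45
position: [0.4565, -0.081, 0.1929]
ee_rot: [0.629, 0.778, 0.0, 0.001]
ft_force: [1.0, 0.8, 0.3]
grip_width: 0.602
```

```bash
python3 - <<'E'
from h import *
r,d,P,K=shot('wrist','w5');C=cloud(d,P,K);z=C[...,2]
m=(z>.0245)&(z<.036)&(np.hypot(C[...,0]-.457,C[...,1]+.08)<.12)
n,lab,st,_=cv2.connectedComponentsWithStats(m.astype(np.uint8)); k=1+np.argmax(st[1:,4]); m=lab==k
p=np.array([ray(u,v,.030,P,K)[:2] for v,u in np.argwhere(m)],np.float32)
(cx,cy),(w,h),a=cv2.minAreaRect(p); print(cx,cy,w,h,a,st[k],'zmed',np.median(z[m]))
print(manip.get_obs()['position'])
plan(.4575,-.0802,-.024,102);plan(cx,cy,-.024,90+a)
E
```

```text
0.45654013752937317 -0.08143864572048187 0.13995307683944702 0.025851711630821228 12.11391544342041 [ 298  116   33  161 2889] zmed 0.029990559846565013
[ 0.45673952 -0.08081001  0.19290731]
shift [0.0005 0.0005 0.2169] spin 0.0024 dist 0.217 yaw0 102.14 tilt 0.1
shift [-0.0005 -0.0007  0.2169] spin 0.0004 dist 0.217 yaw0 102.14 tilt 0.1
```

View pics/w5.png

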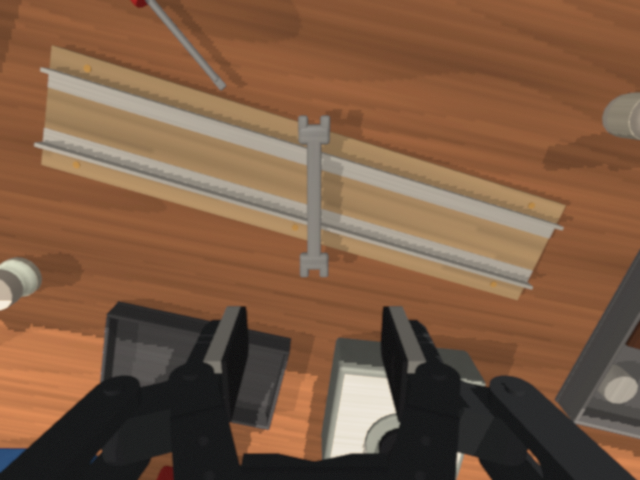

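Call:
send_rows --steps '[[[0,0,0.05],0],[[0,0,0.1],0],[[0,0,0.14],0],[[0,0,0.17],0],[[0,0,0.195],0],[[0,0,0.21],0],[[0,0,0.217],0],[[0,0,0.217],0]]' --hand 0.5

```text
clock: 10.5
position: [0.4559, -0.082, -0.0252]
ee_rot: [0.629, 0.777, 0.0, 0.0]
ft_force: [-0.4, -0.3, -0.0]
grip_width: 0.497
```

Call:
send_rows --steps '[[[0,0,0],0],[[0,0,0],0],[[0,0,0],0],[[0,0,0],0],[[0,0,0],0],[[0,0,0],0],[[0,0,0],0],[[0,0,0],0]]' --hand 0 --force 40

```text
clock: 11.5
position: [0.456, -0.0826, -0.0248]
ee_rot: [0.63, 0.777, -0.0, 0.001]
ft_force: [-0.8, -0.7, 7.0]
grip_width: 0.13
```

Call:
send_rows --steps '[[[0,0,-0.01],0],[[0,0,-0.03],0],[[0,0,-0.06],0],[[0,0,-0.1],0],[[0,0,-0.14],0],[[0,0,-0.16],0],[[0,0,-0.16],0],[[0,0,-0.16],0]]'

```text
clock: 12.5
position: [0.4548, -0.0824, 0.1338]
ee_rot: [0.629, 0.777, -0.0, -0.0]
ft_force: [-0.7, -0.0, -1.1]
grip_width: 0.125
```

```bash
python3 - <<'E'
from h import *
r,d,P,K=shot('wrist','w6');C=cloud(d,P,K);T=np.load('pics/w6.npz')['T']
plan(.6584,-.162,.12,-1.7); plan(.6584,-.162,-.040,-1.7)
E
```

```text
shift [-0.1203  0.1827  0.0134] spin 1.8096 dist 0.219 yaw0 101.99 tilt 0.07
shift [-0.1204  0.1829  0.1734] spin 1.8096 dist 0.279 yaw0 101.99 tilt 0.07
```

View pics/w6.png

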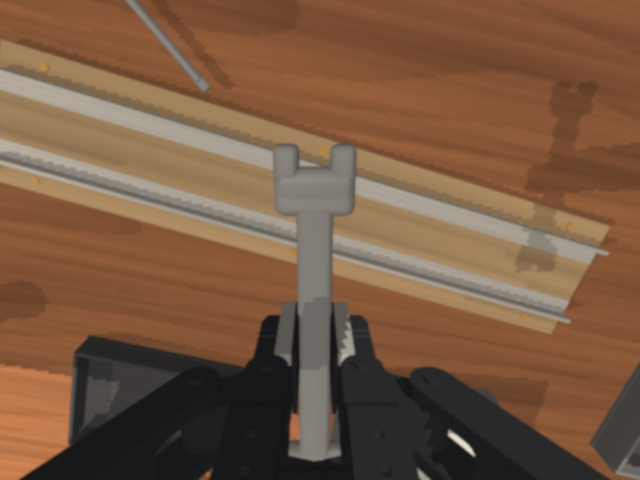

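The spanner is held squarely (315,145–460). I'll carry it to the tray while turning.

Call:
send_rows --steps '[[[0,0,0],0.17],[[-0.01,0.02,0],0.35],[[-0.03,0.045,0],0.53],[[-0.05,0.075,0],0.71],[[-0.07,0.105,0],0.89],[[-0.09,0.135,0],1.07],[[-0.11,0.165,0],1.25],[[-0.12,0.183,0],1.43]]'

```text
clock: 13.55
position: [0.6599, -0.1619, 0.132]
ee_rot: [0.985, 0.171, -0.001, -0.001]
ft_force: [-0.4, 0.9, -0.5]
grip_width: 0.125
```

Call:
send_rows --steps '[[[0,0,0],0.18],[[0,0,0],0.38],[[0,0,0],0.38],[[0,0,0],0.38],[[0,0,0],0.38],[[0,0,0],0.38],[[0,0,0],0.38],[[0,0,0],0.38]]'

```text
clock: 14.55
position: [0.6593, -0.1617, 0.1346]
ee_rot: [1.0, -0.015, 0.0, 0.0]
ft_force: [-0.7, -0.4, -0.3]
grip_width: 0.125
```

```bash
python3 - <<'E'
from h import *
r,d,P,K=shot('wrist','w7')
plan(.6584,-.162,-.040,-1.7)
E
```

```text
shift [-0.0009  0.0004  0.1746] spin -0.0001 dist 0.175 yaw0 -1.71 tilt 0.01
```

View pics/w7.png

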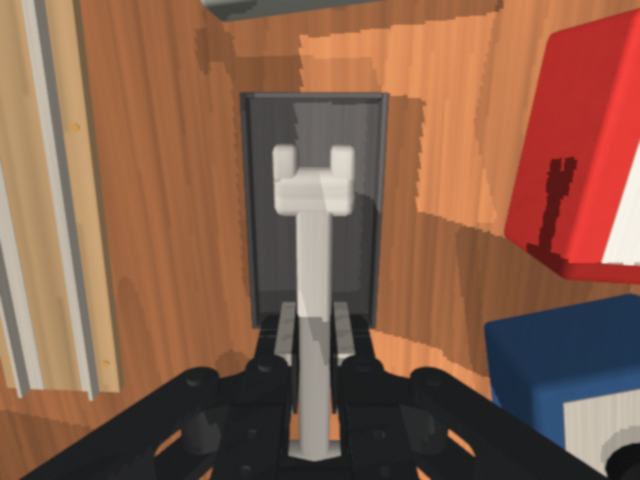

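Call:
send_rows --steps '[[[0,0,0.04],0],[[0,0,0.08],0],[[0,0,0.12],0],[[0,0,0.14],0],[[0,0,0.155],0],[[0,0,0.165],0],[[0,0,0.173],0],[[0,0,0.173],0]]'

```text
clock: 15.6
position: [0.6601, -0.1618, -0.0352]
ee_rot: [1.0, -0.015, 0.001, 0.001]
ft_force: [-10.6, 0.9, 18.9]
grip_width: 0.128
```

Call:
send_rows --steps '[[[0,0,0],0],[[0,0,0],0],[[0,0,0],0],[[0,0,0],0],[[0,0,-0.03],0],[[0,0,-0.08],0],[[0,0,-0.13],0],[[0,0,-0.19],0]]' --hand 0.35

```text
clock: 16.6
position: [0.659, -0.1617, 0.1531]
ee_rot: [1.0, -0.015, -0.0, 0.0]
ft_force: [2.6, -0.7, 0.3]
grip_width: 0.348
```

```bash
python3 - <<'E'
from h import *
r,d,P,K=shot('wrist','w8');C=cloud(d,P,K);z=C[...,2]
for p in ((315,230),(315,260),(315,300)): print(C[p[1],p[0]])
m=(z>.008)&(z<.016)&(abs(C[...,0]-.6584)<.04)&(abs(C[...,1]+.162)<.08)
p=C[m][:,:2].astype(np.float32); print(cv2.minAreaRect(p))
E
```

```text
[ 0.65896566 -0.18061163  0.01288186]
[ 0.65818086 -0.20758543  0.01152913]
[ 0.65699008 -0.24872363  0.00451919]
((0.6605916023254395, -0.16318172216415405), (0.14147883653640747, 0.02592194825410843), 88.09099578857422)
```

View pics/w8.png

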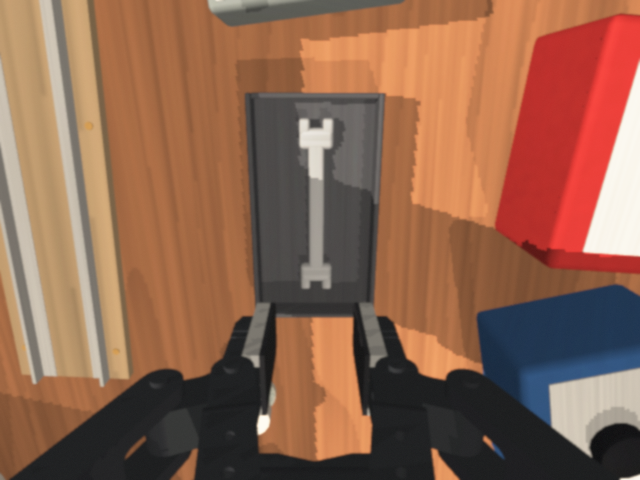

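The spanner lies flat in the tray at (0.6606,-0.163), with the tray centre at (0.658,-0.162). Next I'll fit the cassette and find the bin.

```bash
python3 - <<'E'
from h import *
r,d,P,K=load('w5');C=cloud(d,P,K);z=C[...,2]
hsv=cv2.cvtColor(r,cv2.COLOR_RGB2HSV)
m=((z>.006)&(z<.026)&(np.abs(C[...,0]-.46)<.085)&(np.abs(C[...,1]+.08)<.3)).astype(np.uint8)
m[300:]=0
m=cv2.morphologyEx(m,cv2.MORPH_OPEN,np.ones((3,3)))
n,lab,st,_=cv2.connectedComponentsWithStats(m); k=1+np.argmax(st[1:,4]); mm=lab==k
p=np.array([ray(u,v,.010,P,K)[:2] for v,u in np.argwhere(mm)],np.float32)
print('cassette',cv2.minAreaRect(p),st[k])
# aluminium rail: low sat bright
g=mm&(hsv[...,1]<60)&(r.min(-1)>95)
pg=C[g][:,:2]; q=C[mm&~g][:,:2]
c0=np.array(cv2.minAreaRect(p)[0]);
print('alu mean',pg.mean(0),'c0',c0)
r,d,P,K=load('scene0');C=cloud(d,P,K)
for u,v in ((371,178),(337,207),(378,257),(426,228)): print(ray(u,v,.036,P,K).round(3))
for n,(u,v) in dict(crate=(375,187),timber=(352,200),t=(367,215),tr=(390,205),mo=(408,220)).items(): print(n,C[v,u].round(3))
plan(.50,.30,.36,30)
E
```

```text
cassette ((0.43898311257362366, -0.2003130465745926), (0.2509055435657501, 0.10038558393716812), 85.34703063964844) [   35    46   273   194 30889]
alu mean [ 0.44050954 -0.2072559 ] c0 [ 0.43898311 -0.20031305]
[0.375 0.388 0.036]
[0.417 0.23  0.036]
[0.635 0.229 0.036]
[0.629 0.41  0.036]
crate [0.433 0.361 0.064]
timber [0.443 0.268 0.071]
t [0.511 0.276 0.065]
tr [0.514 0.359 0.061]
mo [0.595 0.364 0.071]
shift [-0.1744 -0.4561 -0.1998] spin -0.5538 dist 0.528 yaw0 -1.73 tilt 0.63
```

```bash
python3 - <<'E'
from h import *
plan(.55,.08,.30,45);plan(.44,.31,.28,90)
E
```

```text
shift [-0.1184 -0.2379 -0.1388] spin -0.8156 dist 0.3 yaw0 -1.73 tilt 0.63
shift [-0.2355 -0.4645 -0.1205] spin -1.601 dist 0.535 yaw0 -1.73 tilt 0.63
```

Call:
send_rows --steps '[[[0,0,-0.05],-0.15],[[-0.02,-0.05,-0.09],-0.32],[[-0.05,-0.1,-0.12],-0.5],[[-0.08,-0.155,-0.12],-0.68],[[-0.11,-0.21,-0.12],-0.86],[[-0.135,-0.265,-0.12],-1.04],[[-0.16,-0.32,-0.12],-1.22],[[-0.19,-0.37,-0.12],-1.4]]' --hand 0.6

```text
clock: 17.65
position: [0.4796, 0.2158, 0.2719]
ee_rot: [0.773, 0.635, 0.001, 0.001]
ft_force: [-0.0, -0.2, -0.1]
grip_width: 0.603
```

```bash
python3 - <<'E'
from h import *
plan(.44,.31,.28,90)
E
```

```text
shift [ 0.0847 -0.0571 -0.0082] spin -0.1948 dist 0.103 yaw0 78.84 tilt 0.09
```

Call:
send_rows --steps '[[[0.04,-0.03,-0.008],-0.1],[[0.085,-0.057,-0.008],-0.195],[[0.085,-0.057,-0.008],-0.195],[[0.085,-0.057,-0.008],-0.195],[[0.085,-0.057,-0.008],-0.195],[[0.085,-0.057,-0.008],-0.195],[[0.085,-0.057,-0.008],-0.195],[[0.085,-0.057,-0.008],-0.195]]'

```text
clock: 18.65
position: [0.4418, 0.3083, 0.2795]
ee_rot: [0.709, 0.705, 0.0, 0.0]
ft_force: [-0.4, 0.8, -0.2]
grip_width: 0.597
```

```bash
python3 - <<'E'
from h import *
r,d,P,K=shot('wrist','w9');print(manip.get_obs()['position'],yaw())
E
```

```text
[0.44173446 0.30841273 0.27948126] 89.65021906227355
```

View pics/w9.png

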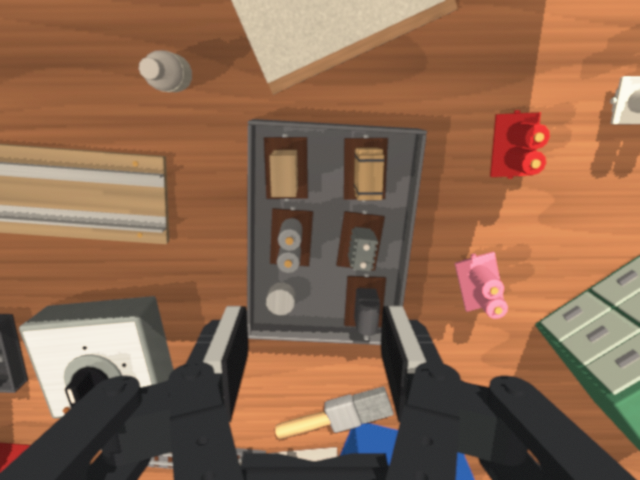

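The bin holds all five wagons: crate (285,172), timber (368,172), tanks (289,250), trafo (362,250) and motor (367,310), plus the tin at (281,298). The red, pink and white tank wagons outside the bin are look-alikes. I'll measure the loads.

```bash
cat >> h.py <<'E'
def wagons(r,d,P,K,zoff=.004,x=(.38,.66),y=(.2,.43),pr=True):
    C=cloud(d,P,K);z=C[...,2]
    m=((z>.03+zoff)&(z<.075+zoff)&(C[...,0]>x[0])&(C[...,0]<x[1])&(C[...,1]>y[0])&(C[...,1]<y[1])).astype(np.uint8)
    n,lab,st,cen=cv2.connectedComponentsWithStats(m); out=[]
    for k in range(1,n):
        if st[k,4]<150: continue
        zt=np.percentile(z[lab==k],95)
        if zt<.05: continue
        top=(lab==k)&(z>zt-.008)
        p=C[top][:,:2].astype(np.float32); (cx,cy),(w,h),a=cv2.minAreaRect(p)
        if w<h: a+=90; w,h=h,w
        a=(a+90)%180-90
        col=np.median(r[lab==k],0)
        print('px',cen[k].round(),'n',st[k,4],'c',round(cx,4),round(cy,4),'mean',p.mean(0).round(4),'sz',round(w,4),round(h,4),'ang',round(a,1),'zt',zt.round(4),'col',col)
        out.append((cx,cy,a))
    return out
E
python3 - <<'E'
from h import *
r,d,P,K=load('w9');wagons(r,d,P,K)
# chassis rects (dark brown)
hsv=cv2.cvtColor(r,cv2.COLOR_RGB2HSV);z=cloud(d,P,K)[...,2]
reg=np.zeros(z.shape,np.uint8);reg[125:335,255:420]=1
m=(reg>0)&(hsv[...,1]>110)&(hsv[...,2]<110)&(hsv[...,0]<15)
m=cv2.morphologyEx(m.astype(np.uint8),cv2.MORPH_CLOSE,np.ones((3,3)))
n,lab,st,cen=cv2.connectedComponentsWithStats(m)
for k in range(1,n):
    if st[k,4]<200: continue
    p=np.array([ray(u,v,.020,P,K)[:2] for v,u in np.argwhere(lab==k)],np.float32); print('ch',cen[k].round(),st[k,4],cv2.minAreaRect(p))
# bin rim corners
for u,v in ((251,121),(425,130),(380,342),(249,338)): print(ray(u,v,.036,P,K).round(4))
cv2.imwrite('pics/z9.png',cv2.resize(r[110:350,230:440],None,fx=3.2,fy=2.4,interpolation=2)[:,:,::-1])
# cassette from w9/w5
E
```

```text
px [339. 244.] n 3514 c 0.5928 0.3668 mean [0.5867 0.3666] sz 0.046 0.0225 ang -2.9 zt 0.0642 col [98. 92. 88.]
px [369. 174.] n 1411 c 0.431 0.3628 mean [0.43   0.3624] sz 0.0442 0.024 ang -0.1 zt 0.067 col [165. 129.  86.]
px [283. 174.] n 1165 c 0.4287 0.278 mean [0.4281 0.2781] sz 0.0402 0.0241 ang 0.0 zt 0.0675 col [170. 138.  98.]
px [289. 247.] n 1022 c 0.5069 0.2815 mean [0.5057 0.2816] sz 0.0479 0.0237 ang -4.4 zt 0.0661 col [141. 134. 119.]
px [363. 251.] n 931 c 0.5121 0.3597 mean [0.511  0.3594] sz 0.035 0.0239 ang -7.1 zt 0.0653 col [111. 110. 102.]
ch [289. 160.] 1161 ((0.42837896943092346, 0.27763932943344116), (0.04367958754301071, 0.06295081228017807), 89.5893783569336)
ch [359. 161.] 998 ((0.4294579327106476, 0.3622879385948181), (0.0437457375228405, 0.06397148966789246), 89.79328918457031)
ch [291. 231.] 1011 ((0.506145179271698, 0.28112518787384033), (0.04381916671991348, 0.06368974596261978), 85.72314453125)
ch [356. 231.] 955 ((0.5112862586975098, 0.3588866591453552), (0.044023316353559494, 0.06422343105077744), 82.32173156738281)
ch [362. 295.] 862 ((0.5876211524009705, 0.36688703298568726), (0.04427484795451164, 0.06424017250537872), 88.63978576660156)
[0.3789 0.2456 0.036 ]
[0.3886 0.4193 0.036 ]
[0.6331 0.3853 0.036 ]
[0.6267 0.2295 0.036 ]
```

View pics/z9.png

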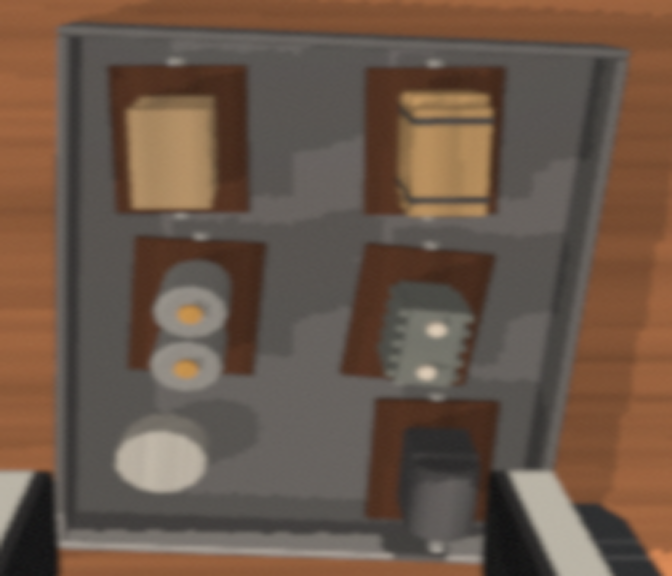

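```bash
python3 - <<'E'
from h import *
r,d,P,K=load('w5')
c=[ray(u,v,.01,P,K)[:2] for u,v in ((52,46),(42,165),(520,298),(565,205))]
print(np.round(c,4)); print(cv2.minAreaRect(np.array(c,np.float32)))
for nm in ('w1','w5'):
    r,d,P,K=load(nm);C=cloud(d,P,K);z=C[...,2]
    m=(z>.006)&(z<.036)&(np.abs(C[...,0]-.455)<.085)&(C[...,1]>-.34)&(C[...,1]<.2)
    if nm=='w1': m[:,330:]=0
    else: m[310:]=0
    p=C[m][:,:2].astype(np.float32)
    pts=[]
    for y0 in np.arange(-.28,.13,.01):
        if -.13<y0<-.04: continue
        q=p[np.abs(p[:,1]-y0)<.004]
        if len(q)<20: continue
        lo,hi=np.percentile(q[:,0],[1,99]); pts.append((y0,(lo+hi)/2,hi-lo))
    pts=np.array(pts); g=np.abs(pts[:,2]-.1)<.006; f=np.polyfit(pts[g,0],pts[g,1],1); print(nm,g.sum(),len(pts),f,'x at -.08',np.polyval(f,-.08),'yaw',90-np.degrees(np.arctan(f[0])),'res',np.std(pts[g,1]-np.polyval(f,pts[g,0])),'yrange',p[:,1].min(),p[:,1].max())
E
```

```text
[[ 0.3803 -0.3142]
 [ 0.4798 -0.322 ]
 [ 0.5141  0.138 ]
 [ 0.4168  0.1435]]
((0.4478519856929779, -0.08818958699703217), (0.4612228274345398, 0.09979170560836792), 85.56169128417969)
w1 28 32 [0.07962552 0.45613209] x at -.08 0.4497620526178597 yaw 85.44739923172577 res 0.0006950019109486526 yrange -0.32309937 0.14332192
w5 29 32 [0.08120628 0.45509428] x at -.08 0.448597778508889 yaw 85.35741003732126 res 7.568974506712567e-05 yrange -0.3222347 0.14420223
```

```bash
cat >> h.py <<'E'
CU=np.array([np.cos(np.radians(85.45)),np.sin(np.radians(85.45))]); C0=np.array([.4483,-.088])
def slot(s,z,T=None):
    p=C0+s*CU; print('slot',p.round(4)); plan(p[0],p[1],z,-4.55,T)
E
python3 - <<'E'
from h import *
plan(.5876,.3669,.002,88.6)
E
```

```text
shift [0.0594 0.1455 0.2775] spin 0.0183 dist 0.319 yaw0 89.65 tilt 0.01
```

Call:
send_rows --steps '[[[0.02,0.05,0.03],0],[[0.04,0.1,0.07],0.01],[[0.059,0.145,0.11],0.018],[[0.059,0.145,0.16],0.018],[[0.059,0.145,0.21],0.018],[[0.059,0.145,0.25],0.018],[[0.059,0.145,0.277],0.018],[[0.059,0.145,0.277],0.018]]' --hand 0.5

```text
clock: 19.7
position: [0.5859, 0.3656, 0.0002]
ee_rot: [0.715, 0.699, -0.002, -0.0]
ft_force: [0.3, 0.2, 0.2]
grip_width: 0.501
```

Call:
send_rows --steps '[[[0,0,0],0],[[0,0,0],0],[[0,0,0],0],[[0,0,0],0],[[0,0,0],0],[[0,0,0],0],[[0,0,0],0],[[0,0,0],0]]' --hand 0 --force 40

```text
clock: 20.7
position: [0.5877, 0.3674, 0.0041]
ee_rot: [0.716, 0.699, 0.001, 0.0]
ft_force: [-0.1, -0.1, 5.6]
grip_width: 0.273
```

Call:
send_rows --steps '[[[0,0,-0.015],0],[[0,0,-0.04],0],[[0,0,-0.07],0],[[0,0,-0.11],0],[[0,0,-0.13],0],[[0,0,-0.13],0],[[0,0,-0.13],0],[[0,0,-0.13],0]]'

```text
clock: 21.7
position: [0.5865, 0.3661, 0.1308]
ee_rot: [0.715, 0.699, -0.001, -0.0]
ft_force: [0.0, 0.1, -1.8]
grip_width: 0.271
```

```bash
python3 - <<'E'
from h import *
shot('wrist','w10'); slot(-.17,.132); slot(-.17,.010)
r,d,P,K=load('w1');print('glue',cloud(d,P,K)[80,95])
E
```

```text
slot [ 0.4348 -0.2575]
shift [-0.6271 -0.1369  0.    ] spin 1.6265 dist 0.642 yaw0 88.64 tilt 0.11
slot [ 0.4348 -0.2575]
shift [-0.627  -0.1368  0.122 ] spin 1.6265 dist 0.653 yaw0 88.64 tilt 0.11
glue [0.34094467 0.16377232 0.07494856]
```

View pics/w10.png

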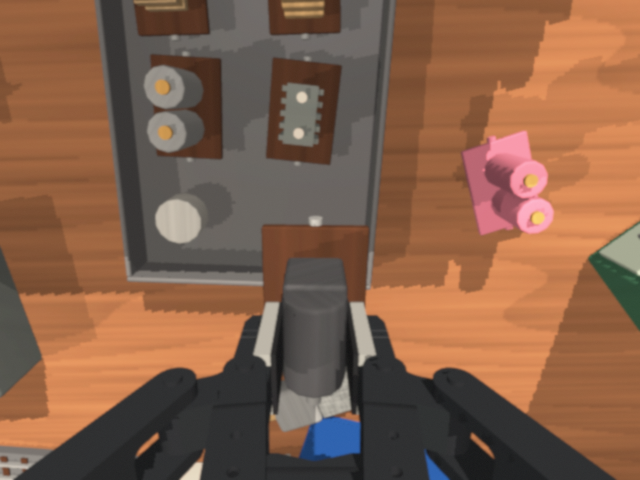

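The motor wagon is gripped squarely. I'll carry it to the far slot.

Call:
send_rows --steps '[[[-0.05,-0.011,0],0.13],[[-0.1,-0.022,0],0.27],[[-0.155,-0.034,0],0.41],[[-0.21,-0.046,0],0.55],[[-0.265,-0.058,0],0.69],[[-0.32,-0.07,0],0.83],[[-0.375,-0.082,0],0.97],[[-0.43,-0.094,0],1.11]]'

```text
clock: 22.75
position: [0.4818, -0.0627, 0.1322]
ee_rot: [0.977, 0.214, -0.0, 0.0]
ft_force: [0.4, 0.2, -1.2]
grip_width: 0.272
```

```bash
python3 - <<'E'
from h import *
slot(-.17,.132)
E
```

```text
slot [ 0.4348 -0.2575]
shift [-0.1242  0.1571  0.0003] spin 0.5116 dist 0.2 yaw0 24.76 tilt 0.02
```

Call:
send_rows --steps '[[[-0.03,0.04,0],0.14],[[-0.06,0.08,0],0.28],[[-0.09,0.12,0],0.42],[[-0.124,0.157,0],0.512],[[-0.124,0.157,0],0.512],[[-0.124,0.157,0.03],0.512],[[-0.124,0.157,0.06],0.512],[[-0.124,0.157,0.06],0.512]]'

```text
clock: 23.75
position: [0.4356, -0.2538, 0.0706]
ee_rot: [0.999, -0.037, -0.002, -0.001]
ft_force: [-0.1, 0.2, -0.3]
grip_width: 0.271
```

```bash
python3 - <<'E'
from h import *
slot(-.17,.010); shot('wrist','w11')
E
```

```text
slot [ 0.4348 -0.2575]
shift [-0.0003  0.0039  0.0606] spin 0.0062 dist 0.061 yaw0 -4.19 tilt 0.25
```

View pics/w11.png

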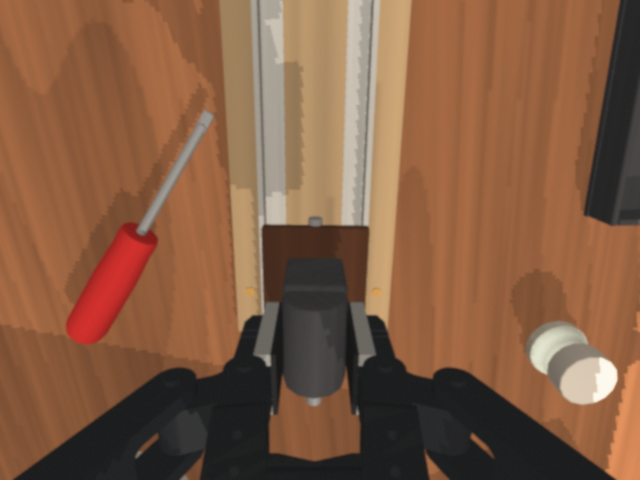

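Call:
send_rows --steps '[[[0,0.002,0.02],0.003],[[0,0.002,0.035],0.006],[[0,0.002,0.046],0.006],[[0,0.002,0.054],0.006],[[0,0.002,0.06],0.006],[[0,0.002,0.06],0.006],[[0,0.002,0.06],0.006],[[0,0.002,0.06],0.006]]'

```text
clock: 24.8
position: [0.437, -0.2578, 0.0129]
ee_rot: [0.999, -0.041, 0.0, 0.0]
ft_force: [0.2, -0.6, -0.6]
grip_width: 0.274
```

Call:
send_rows --steps '[[[0,0,0],0],[[0,0,0],0],[[0,0,0],0],[[0,0,-0.01],0],[[0,0,-0.04],0],[[0,0,-0.08],0],[[0,0,-0.12],0],[[0,0,-0.18],0]]' --hand 0.5

```text
clock: 25.8
position: [0.4359, -0.2571, 0.1937]
ee_rot: [0.999, -0.04, -0.001, -0.0]
ft_force: [0.4, -0.6, 0.1]
grip_width: 0.497
```

```bash
cat >> h.py <<'E'
def chk(r,d,P,K):
    C=cloud(d,P,K);z=C[...,2]; hsv=cv2.cvtColor(r,cv2.COLOR_RGB2HSV)
    q=C[...,:2]-C0; s=q@CU; t=q@np.array([CU[1],-CU[0]])
    m=((np.abs(s)<.23)&(np.abs(t)<.045)&(z>.02)&(z<.034)&(hsv[...,2]<110)).astype(np.uint8)
    n,lab,st,cen=cv2.connectedComponentsWithStats(m)
    for k in range(1,n):
        if st[k,4]<250: continue
        pts=np.array([ray(u,v,.026,P,K)[:2] for v,u in np.argwhere(lab==k)])-C0
        L=np.stack([pts@CU,pts@np.array([CU[1],-CU[0]])],1).astype(np.float32)
        print('chassis s,t',cv2.minAreaRect(L),st[k,4],'z',np.median(z[lab==k]).round(4))
E
python3 - <<'E'
from h import *
a=shot('wrist','w12');chk(*a);wagons(*a,zoff=.01,x=(.38,.52),y=(-.33,.15))
E
```

```text
chassis s,t ((-0.1705198884010315, 0.002115560695528984), (0.06572869420051575, 0.04475533217191696), 1.1379369497299194) 2125 z 0.0263
px [316. 211.] n 1677 c 0.4367 -0.2622 mean [ 0.437  -0.2581] sz 0.0428 0.022 ang 84.8 zt 0.0714 col [68. 64. 63.]
```

View pics/w12.png

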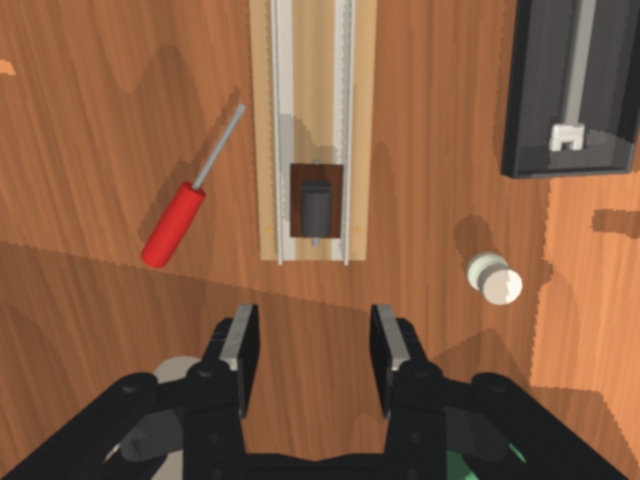

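Motor is in (s=-170 mm, 2 mm off the centre line). Next is trafo.

```bash
python3 - <<'E'
from h import *
plan(.5113,.3589,.19,82.5)
E
```

```text
shift [ 0.0222 -0.621   0.0096] spin -1.5198 dist 0.622 yaw0 -4.58 tilt 0.52
```

Call:
send_rows --steps '[[[0.01,-0.05,0],-0.14],[[0.02,-0.11,0],-0.29],[[0.03,-0.165,0],-0.44],[[0.04,-0.22,0],-0.59],[[0.04,-0.275,0],-0.74],[[0.04,-0.335,0],-0.89],[[0.04,-0.39,0],-1.04],[[0.04,-0.45,0],-1.19]]'

```text
clock: 26.85
position: [0.5133, 0.1888, 0.1933]
ee_rot: [0.849, 0.528, 0.0, 0.001]
ft_force: [0.8, -0.1, -0.5]
grip_width: 0.498
```

```bash
python3 - <<'E'
from h import *
plan(.5113,.3589,.19,82.5)
E
```

```text
shift [ 0.1516 -0.0771  0.0032] spin -0.3275 dist 0.17 yaw0 63.74 tilt 0.08
```

Call:
send_rows --steps '[[[0.05,-0.026,0.003],-0.1],[[0.1,-0.05,0.003],-0.22],[[0.152,-0.077,0.003],-0.328],[[0.152,-0.077,0.003],-0.328],[[0.152,-0.077,0.003],-0.328],[[0.152,-0.077,0.003],-0.328],[[0.152,-0.077,0.003],-0.328],[[0.152,-0.077,0.003],-0.328]]'

```text
clock: 27.85
position: [0.5123, 0.3571, 0.1897]
ee_rot: [0.753, 0.658, 0.0, 0.0]
ft_force: [-0.5, -0.3, 0.2]
grip_width: 0.499
```

```bash
cat >> h.py <<'E'
def binlook(fn):
    r,d,P,K=shot('wrist',fn); hsv=cv2.cvtColor(r,cv2.COLOR_RGB2HSV);C=cloud(d,P,K)
    m=(hsv[...,1]>110)&(hsv[...,2]<110)&(hsv[...,0]<15)&(C[...,2]>.012)&(C[...,2]<.03)&(C[...,0]>.385)&(C[...,0]<.64)&(C[...,1]>.22)&(C[...,1]<.42)
    n,lab,st,cen=cv2.connectedComponentsWithStats(m.astype(np.uint8))
    for k in range(1,n):
        if st[k,4]<200: continue
        p=np.array([ray(u,v,.020,P,K)[:2] for v,u in np.argwhere(lab==k)],np.float32); print('ch',cen[k].round(),st[k,4],cv2.minAreaRect(p))
    return r,d,P,K
E
python3 - <<'E'
from h import *
a=binlook('w13');wagons(*a)
plan(.5113,.3589,.002,82.5)
E
```

```text
ch [309.  97.] 2022 ((0.4298757314682007, 0.36247196793556213), (0.06444139033555984, 0.04427364841103554), 0.27904605865478516)
ch [213. 109.] 2112 ((0.42855674028396606, 0.27805495262145996), (0.06447335332632065, 0.04463633894920349), 0.14714552462100983)
ch [317. 189.] 1937 ((0.5114406943321228, 0.35942021012306213), (0.044222377240657806, 0.0641874372959137), 82.76288604736328)
ch [236. 195.] 1559 ((0.5067762136459351, 0.2812999486923218), (0.044526759535074234, 0.06444419175386429), 85.60542297363281)
px [307.  99.] n 2415 c 0.431 0.3627 mean [0.4306 0.3628] sz 0.0441 0.0237 ang 0.3 zt 0.067 col [173. 135.  90.]
px [193. 114.] n 2489 c 0.4288 0.2781 mean [0.4283 0.2788] sz 0.04 0.025 ang -0.3 zt 0.0674 col [173. 140. 100.]
px [221. 214.] n 1884 c 0.5069 0.2815 mean [0.506  0.2822] sz 0.048 0.0237 ang -3.6 zt 0.0662 col [146. 139. 120.]
px [318. 207.] n 1465 c 0.5119 0.3595 mean [0.5114 0.3598] sz 0.0345 0.024 ang -8.0 zt 0.0657 col [118. 118. 108.]
shift [ 0.0015 -0.0011  0.1876] spin -0.0041 dist 0.188 yaw0 82.27 tilt 0.03
```

View pics/w13.png

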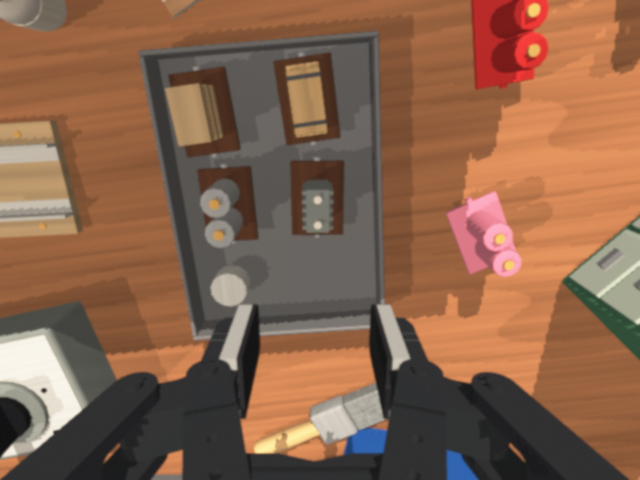

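Trafo at (318,200) hasn't moved and is aligned with the jaws. I'll grip it.

Call:
send_rows --steps '[[[0.002,-0.001,0.05],0],[[0.002,-0.001,0.1],0],[[0.002,-0.001,0.14],0],[[0.002,-0.001,0.17],0],[[0.002,-0.001,0.187],0],[[0.002,-0.001,0.187],0],[[0.002,-0.001,0.187],0],[[0.002,-0.001,0.187],0]]'

```text
clock: 28.9
position: [0.5117, 0.3607, 0.0038]
ee_rot: [0.753, 0.658, 0.001, 0.0]
ft_force: [0.8, -0.5, 0.6]
grip_width: 0.497
```

Call:
send_rows --steps '[[[0,0,0],0],[[0,0,0],0],[[0,0,0],0],[[0,0,0],0],[[0,0,0],0],[[0,0,-0.03],0],[[0,0,-0.07],0],[[0,0,-0.125],0]]' --hand 0

```text
clock: 29.9
position: [0.5105, 0.3593, 0.1275]
ee_rot: [0.753, 0.658, -0.001, -0.0]
ft_force: [1.0, -0.3, -0.6]
grip_width: 0.269
```

```bash
python3 - <<'E'
from h import *
slot(-.085,.132)
E
```

```text
slot [ 0.4416 -0.1727]
shift [-0.5365  0.0026 -0.0035] spin 1.5165 dist 0.536 yaw0 82.34 tilt 0.14
```

Call:
send_rows --steps '[[[-0.05,0,-0.004],0.15],[[-0.105,0,-0.004],0.31],[[-0.16,0,-0.004],0.47],[[-0.22,0,-0.004],0.63],[[-0.28,0,-0.004],0.79],[[-0.34,0,-0.004],0.95],[[-0.4,0.002,-0.004],1.11],[[-0.46,0.002,-0.004],1.27]]'

```text
clock: 30.9
position: [0.4511, -0.0981, 0.1317]
ee_rot: [0.997, 0.081, 0.0, 0.001]
ft_force: [1.2, -0.3, -1.4]
grip_width: 0.271
```

```bash
python3 - <<'E'
from h import *
slot(-.085,.132)
E
```

```text
slot [ 0.4416 -0.1727]
shift [-0.0214  0.0722 -0.0002] spin 0.241 dist 0.075 yaw0 9.26 tilt 0.07
```

Call:
send_rows --steps '[[[-0.01,0.035,0],0.12],[[-0.021,0.072,0],0.241],[[-0.021,0.072,0],0.241],[[-0.021,0.072,0.03],0.241],[[-0.021,0.072,0.06],0.241],[[-0.021,0.072,0.06],0.241],[[-0.021,0.072,0.06],0.241],[[-0.021,0.072,0.06],0.241]]'

```text
clock: 31.9
position: [0.4438, -0.1706, 0.0727]
ee_rot: [0.999, -0.037, 0.001, 0.001]
ft_force: [0.3, 1.1, -1.8]
grip_width: 0.274
```

```bash
python3 - <<'E'
from h import *
slot(-.085,.010); shot('wrist','w14')
E
```

```text
slot [ 0.4416 -0.1727]
shift [-0.0022  0.0022  0.0627] spin 0.0058 dist 0.063 yaw0 -4.22 tilt 0.11
```

View pics/w14.png

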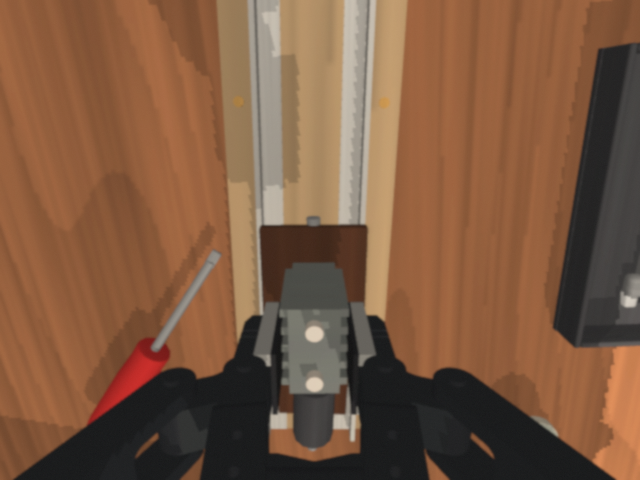

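Call:
send_rows --steps '[[[-0.002,0.002,0.02],0.006],[[-0.002,0.002,0.035],0.006],[[-0.002,0.002,0.046],0.006],[[-0.002,0.002,0.055],0.006],[[-0.002,0.002,0.062],0.006],[[-0.002,0.002,0.062],0.006],[[-0.002,0.002,0.062],0.006],[[-0.002,0.002,0.062],0.006]]'

```text
clock: 32.95
position: [0.4409, -0.1724, 0.0096]
ee_rot: [0.999, -0.04, 0.0, 0.0]
ft_force: [0.2, 0.8, -1.4]
grip_width: 0.271
```

Call:
send_rows --steps '[[[0,0,0],0],[[0,0,0],0],[[0,0,0],0],[[0,0,-0.01],0],[[0,0,-0.04],0],[[0,0,-0.08],0],[[0,0,-0.12],0],[[0,0,-0.18],0]]' --hand 0.5

```text
clock: 33.95
position: [0.4399, -0.1718, 0.1908]
ee_rot: [0.999, -0.04, -0.001, -0.0]
ft_force: [0.0, -0.0, 0.2]
grip_width: 0.499
```

```bash
python3 - <<'E'
from h import *
a=shot('wrist','w15');chk(*a);wagons(*a,zoff=.01,x=(.38,.52),y=(-.33,.15))
plan(.5065,.2813,.19,85.6)
E
```

```text
chassis s,t ((-0.08509166538715363, -0.0009873975068330765), (0.0449635274708271, 0.06622250378131866), 89.98495483398438) 2292 z 0.0263
chassis s,t ((-0.1701076626777649, 0.0024498309940099716), (0.06578823924064636, 0.04444685950875282), 0.853188157081604) 1805 z 0.0264
px [316. 211.] n 1493 c 0.4411 -0.1733 mean [ 0.441  -0.1728] sz 0.034 0.0235 ang 85.3 zt 0.0719 col [122. 122. 112.]
px [319. 307.] n 1539 c 0.4364 -0.2624 mean [ 0.437  -0.2572] sz 0.044 0.0224 ang 83.6 zt 0.0713 col [66. 62. 61.]
shift [ 0.0269 -0.4573  0.0075] spin -1.5723 dist 0.458 yaw0 -4.49 tilt 0.49
```

Trafo is in (s=-85, t=-1). Next is tanks.

Call:
send_rows --steps '[[[0.01,-0.05,0],-0.15],[[0.02,-0.1,0],-0.3],[[0.03,-0.15,0],-0.46],[[0.03,-0.2,0],-0.62],[[0.03,-0.26,0],-0.78],[[0.03,-0.31,0],-0.94],[[0.027,-0.37,0],-1.1],[[0.027,-0.42,0],-1.26]]'

```text
clock: 35.0
position: [0.5011, 0.2463, 0.1902]
ee_rot: [0.829, 0.559, 0.0, 0.0]
ft_force: [1.1, 0.1, 0.8]
grip_width: 0.498
```

```bash
python3 - <<'E'
from h import *
plan(.5065,.2813,.19,85.6)
E
```

```text
shift [ 0.0344 -0.0081  0.0002] spin -0.3083 dist 0.035 yaw0 67.93 tilt 0.04
```

Call:
send_rows --steps '[[[0.017,-0.004,0],-0.15],[[0.034,-0.008,0],-0.308],[[0.034,-0.008,0],-0.308],[[0.034,-0.008,0],-0.308],[[0.034,-0.008,0],-0.308],[[0.034,-0.008,0],-0.308],[[0.034,-0.008,0],-0.308],[[0.034,-0.008,0],-0.308]]'

```text
clock: 36.0
position: [0.5069, 0.2785, 0.1895]
ee_rot: [0.736, 0.677, -0.0, 0.0]
ft_force: [0.0, 0.3, -0.5]
grip_width: 0.5
```

```bash
python3 - <<'E'
from h import *
a=binlook('w16');wagons(*a)
plan(.5065,.2813,.002,85.6)
cv2.imwrite('pics/z16.png',cv2.resize(a[0][20:350,230:430],None,fx=2.4,fy=1.8,interpolation=2)[:,:,::-1])
E
```

```text
ch [396.  95.] 1638 ((0.4298158884048462, 0.36191895604133606), (0.06444311887025833, 0.04428955540060997), 0.6721155643463135)
ch [307. 102.] 2339 ((0.4285117983818054, 0.27773693203926086), (0.044185370206832886, 0.0644526258111), 89.95167541503906)
ch [317. 192.] 1821 ((0.5065737962722778, 0.28093764185905457), (0.04421199485659599, 0.06417275220155716), 85.36597442626953)
px [420.  97.] n 2992 c 0.43 0.3627 mean [0.4305 0.362 ] sz 0.0461 0.0244 ang 0.5 zt 0.0668 col [170. 133.  89.]
px [304. 106.] n 2011 c 0.4287 0.278 mean [0.4283 0.278 ] sz 0.04 0.024 ang 0.1 zt 0.0675 col [176. 142. 102.]
px [318. 208.] n 1691 c 0.5068 0.2812 mean [0.506  0.2814] sz 0.0482 0.0237 ang -3.8 zt 0.0661 col [149. 143. 129.]
shift [ 0.0027 -0.0006  0.1875] spin -0.0062 dist 0.187 yaw0 85.24 tilt 0.01
```

View pics/z16.png

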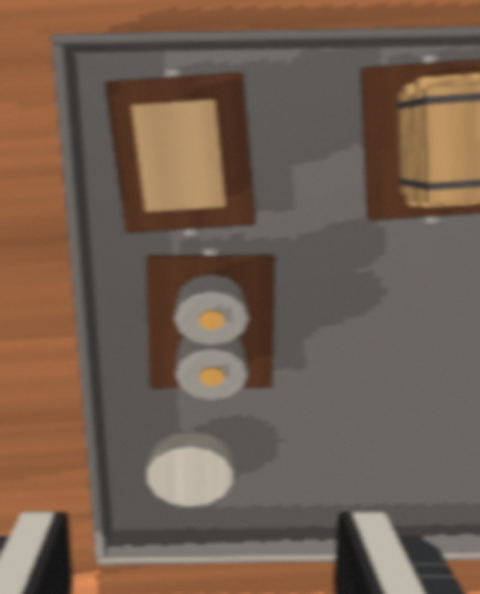

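This is the steel-grey wagon_tanks in the bin, at (317,195) in the wrist view, not one of the coloured look-alikes. I'll grip it.

Call:
send_rows --steps '[[[0.002,0,0.05],0],[[0.002,0,0.1],0],[[0.002,0,0.14],0],[[0.002,0,0.17],0],[[0.002,0,0.187],0],[[0.002,0,0.187],0],[[0.002,0,0.187],0],[[0.002,0,0.187],0]]'

```text
clock: 37.05
position: [0.5077, 0.281, 0.0037]
ee_rot: [0.736, 0.677, 0.001, 0.0]
ft_force: [-0.1, -1.2, -0.1]
grip_width: 0.496
```

Call:
send_rows --steps '[[[0,0,0],0],[[0,0,0],0],[[0,0,0],0],[[0,0,0],0],[[0,0,0],0],[[0,0,-0.03],0],[[0,0,-0.07],0],[[0,0,-0.128],0]]' --hand 0

```text
clock: 38.05
position: [0.5062, 0.2798, 0.1305]
ee_rot: [0.736, 0.677, -0.001, -0.0]
ft_force: [1.5, 0.6, -0.7]
grip_width: 0.274
```

```bash
python3 - <<'E'
from h import *
slot(0,.132)
E
```

```text
slot [ 0.4483 -0.088 ]
shift [-0.3713 -0.0273 -0.0008] spin 1.5674 dist 0.372 yaw0 85.26 tilt 0.16
```

Call:
send_rows --steps '[[[-0.045,-0.003,0],0.16],[[-0.09,-0.006,0],0.33],[[-0.14,-0.01,0],0.5],[[-0.19,-0.014,0],0.67],[[-0.24,-0.018,0],0.84],[[-0.29,-0.022,0],1.01],[[-0.34,-0.025,0],1.18],[[-0.371,-0.027,0],1.35]]'

```text
clock: 39.05
position: [0.4485, -0.0896, 0.1304]
ee_rot: [0.998, 0.065, -0.0, 0.001]
ft_force: [-1.0, 1.0, -0.7]
grip_width: 0.272
```

Call:
send_rows --steps '[[[0,0,0],0.11],[[0,0,0],0.217],[[0,0,0],0.217],[[0,0,0.03],0.217],[[0,0,0.06],0.217],[[0,0,0.06],0.217],[[0,0,0.06],0.217],[[0,0,0.06],0.217]]'

```text
clock: 40.05
position: [0.4502, -0.0871, 0.0717]
ee_rot: [0.999, -0.039, 0.001, 0.0]
ft_force: [-0.1, 0.1, -1.2]
grip_width: 0.267
```

```bash
python3 - <<'E'
from h import *
slot(-.0,.010); shot('wrist','w17')
E
```

```text
slot [ 0.4483 -0.088 ]
shift [-0.002   0.001   0.0617] spin 0.0009 dist 0.062 yaw0 -4.5 tilt 0.11
```

View pics/w17.png

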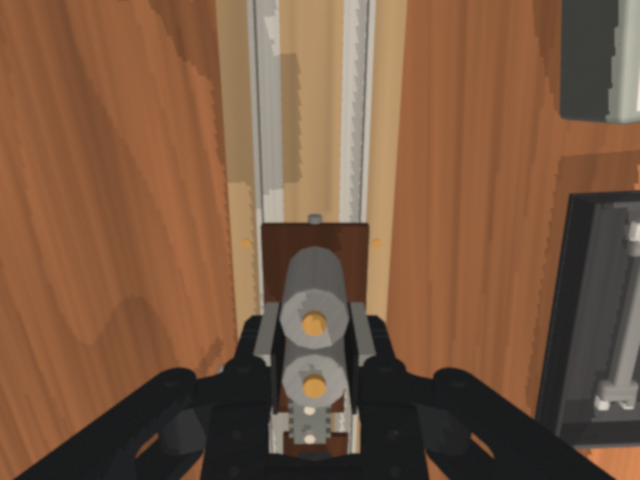

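Call:
send_rows --steps '[[[-0.001,0.001,0.02],0],[[-0.001,0.001,0.035],0],[[-0.001,0.001,0.046],0],[[-0.001,0.001,0.055],0],[[-0.001,0.001,0.061],0],[[-0.001,0.001,0.061],0],[[-0.001,0.001,0.061],0],[[-0.001,0.001,0.061],0]]'

```text
clock: 41.1
position: [0.4484, -0.0879, 0.0097]
ee_rot: [0.999, -0.039, 0.0, 0.0]
ft_force: [0.9, -0.1, -0.9]
grip_width: 0.272
```

Call:
send_rows --steps '[[[0,0,0],0],[[0,0,0],0],[[0,0,0],0],[[0,0,-0.01],0],[[0,0,-0.04],0],[[0,0,-0.08],0],[[0,0,-0.12],0],[[0,0,-0.18],0]]' --hand 0.5

```text
clock: 42.1
position: [0.4475, -0.0873, 0.1907]
ee_rot: [0.999, -0.039, -0.001, -0.0]
ft_force: [0.3, -1.0, 0.4]
grip_width: 0.496
```

```bash
python3 - <<'E'
from h import *
a=shot('wrist','w18');chk(*a);wagons(*a,zoff=.01,x=(.38,.52),y=(-.33,.15))
plan(.4285,.2777,.19,90)
E
```

```text
chassis s,t ((0.0010741278529167175, 2.140738070011139e-05), (0.04501866549253464, 0.06517886370420456), 89.86936950683594) 2190 z 0.0263
chassis s,t ((-0.0847349613904953, -0.0010745357722043991), (0.04462767019867897, 0.0665627270936966), 89.51685333251953) 1891 z 0.0264
chassis s,t ((-0.1679278165102005, 0.002351118251681328), (0.07161051779985428, 0.044759463518857956), 0.7859889268875122) 1582 z 0.0264
px [316. 210.] n 1738 c 0.4484 -0.0879 mean [ 0.4487 -0.0869] sz 0.0483 0.0233 ang 86.3 zt 0.0722 col [152. 146. 131.]
px [315. 306.] n 1378 c 0.4411 -0.1735 mean [ 0.441 -0.172] sz 0.0353 0.0235 ang 84.9 zt 0.0716 col [119. 118. 108.]
px [318. 388.] n 1391 c 0.4372 -0.2588 mean [ 0.4371 -0.2564] sz 0.0379 0.0218 ang 85.2 zt 0.0713 col [64. 59. 57.]
shift [-0.0508 -0.3618  0.0073] spin -1.6472 dist 0.365 yaw0 -4.38 tilt 0.45
```

Call:
send_rows --steps '[[[0,-0.045,0],-0.16],[[0,-0.09,0],-0.33],[[-0.01,-0.135,0],-0.5],[[-0.02,-0.18,0],-0.67],[[-0.03,-0.23,0],-0.84],[[-0.035,-0.28,0],-1.01],[[-0.045,-0.33,0],-1.18],[[-0.051,-0.362,0],-1.35]]'

```text
clock: 43.15
position: [0.4251, 0.2797, 0.19]
ee_rot: [0.802, 0.597, 0.0, -0.0]
ft_force: [0.5, -1.2, -0.0]
grip_width: 0.499
```

Call:
send_rows --steps '[[[0,0,0],-0.15],[[0,0,0],-0.297],[[0,0,0],-0.297],[[0,0,0],-0.297],[[0,0,0],-0.297],[[0,0,0],-0.297],[[0,0,0],-0.297],[[0,0,0],-0.297]]'

```text
clock: 44.15
position: [0.4261, 0.2771, 0.1895]
ee_rot: [0.708, 0.706, 0.0, 0.0]
ft_force: [0.7, 0.1, 0.3]
grip_width: 0.496
```

```bash
python3 - <<'E'
from h import *
a=binlook('w19');wagons(*a)
plan(.4285,.2777,.002,90)
E
```

```text
ch [315. 192.] 1783 ((0.4281857907772064, 0.27781087160110474), (0.043944962322711945, 0.06446348130702972), 89.96695709228516)
ch [402. 192.] 1428 ((0.4293767809867859, 0.3621559143066406), (0.06430620700120926, 0.04456966742873192), 0.5035783648490906)
px [421. 212.] n 2490 c 0.4306 0.3627 mean [0.4297 0.362 ] sz 0.0438 0.0245 ang 0.0 zt 0.0668 col [171. 134.  90.]
px [316. 213.] n 1778 c 0.4287 0.278 mean [0.4276 0.2781] sz 0.0405 0.0239 ang 0.3 zt 0.0673 col [179. 144. 103.]
shift [0.0006 0.0025 0.1875] spin -0.0029 dist 0.187 yaw0 89.83 tilt 0.0
```

View pics/w19.png

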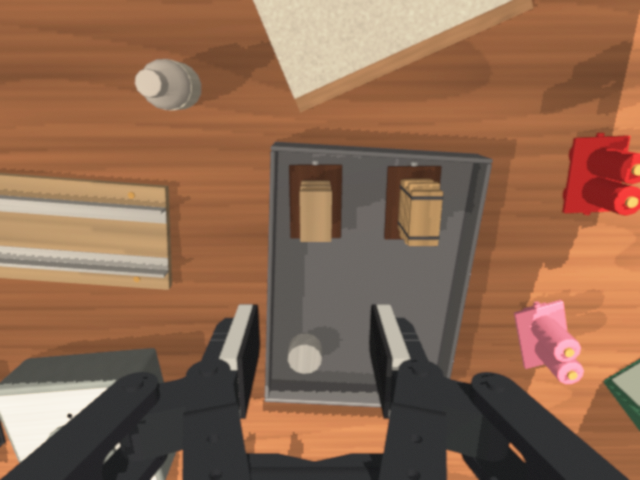

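Crate (316,205) and timber (415,205) haven't moved. I'll grip the crate.

Call:
send_rows --steps '[[[0.001,0.002,0.05],0],[[0.001,0.002,0.1],0],[[0.001,0.002,0.14],0],[[0.001,0.002,0.17],0],[[0.001,0.002,0.187],0],[[0.001,0.002,0.187],0],[[0.001,0.002,0.187],0],[[0.001,0.002,0.187],0]]'

```text
clock: 45.2
position: [0.4288, 0.2785, 0.0035]
ee_rot: [0.708, 0.706, 0.001, 0.0]
ft_force: [0.6, 0.6, 0.1]
grip_width: 0.503
```

Call:
send_rows --steps '[[[0,0,0],0],[[0,0,0],0],[[0,0,0],0],[[0,0,0],0],[[0,0,0],0],[[0,0,-0.03],0],[[0,0,-0.07],0],[[0,0,-0.128],0]]' --hand 0

```text
clock: 46.2
position: [0.4273, 0.2775, 0.131]
ee_rot: [0.708, 0.706, -0.001, -0.0]
ft_force: [1.6, -0.7, 0.5]
grip_width: 0.27
```

```bash
python3 - <<'E'
from h import *
slot(.085,.132)
E
```

```text
slot [ 0.455  -0.0033]
shift [-0.2807  0.0285 -0.0007] spin 1.6476 dist 0.282 yaw0 89.85 tilt 0.12
```

Call:
send_rows --steps '[[[-0.03,0.01,0],0.16],[[-0.065,0.015,0],0.33],[[-0.1,0.02,0],0.5],[[-0.135,0.025,0],0.67],[[-0.17,0.028,0],0.84],[[-0.21,0.028,0],1.01],[[-0.25,0.028,0],1.18],[[-0.281,0.028,0],1.35]]'

```text
clock: 47.2
position: [0.455, -0.0048, 0.1306]
ee_rot: [0.994, 0.105, 0.0, 0.001]
ft_force: [1.9, 0.2, -0.5]
grip_width: 0.274
```

Call:
send_rows --steps '[[[0,0,0],0.15],[[0,0,0],0.298],[[0,0,0],0.298],[[0,0,0.03],0.298],[[0,0,0.06],0.298],[[0,0,0.06],0.298],[[0,0,0.06],0.298],[[0,0,0.06],0.298]]'

```text
clock: 48.2
position: [0.4561, -0.003, 0.0717]
ee_rot: [0.999, -0.04, 0.001, 0.0]
ft_force: [0.4, -0.2, -1.3]
grip_width: 0.27
```

```bash
python3 - <<'E'
from h import *
slot(.085,.010); shot('wrist','w20')
E
```

```text
slot [ 0.455  -0.0033]
shift [-0.0012  0.0003  0.0617] spin 0.0001 dist 0.062 yaw0 -4.54 tilt 0.11
```

View pics/w20.png

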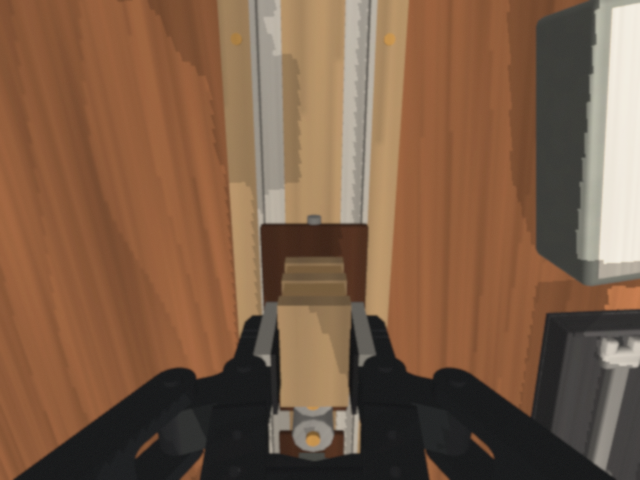

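Call:
send_rows --steps '[[[-0.001,0,0.02],0],[[-0.001,0,0.035],0],[[-0.001,0,0.046],0],[[-0.001,0,0.055],0],[[-0.001,0,0.061],0],[[-0.001,0,0.061],0],[[-0.001,0,0.061],0],[[-0.001,0,0.061],0]]'

```text
clock: 49.25
position: [0.4544, -0.003, 0.0096]
ee_rot: [0.999, -0.04, 0.0, 0.0]
ft_force: [0.4, -0.7, -1.0]
grip_width: 0.275
```

Call:
send_rows --steps '[[[0,0,0],0],[[0,0,0],0],[[0,0,0],0],[[0,0,-0.01],0],[[0,0,-0.04],0],[[0,0,-0.08],0],[[0,0,-0.12],0],[[0,0,-0.18],0]]' --hand 0.5

```text
clock: 50.25
position: [0.4534, -0.0025, 0.1907]
ee_rot: [0.999, -0.04, -0.001, -0.0]
ft_force: [1.0, -1.1, 0.9]
grip_width: 0.5
```

```bash
python3 - <<'E'
from h import *
a=shot('wrist','w21');chk(*a)
plan(.4297,.3622,.19,90.5)
E
```

```text
chassis s,t ((0.08561260998249054, -0.0011111721396446228), (0.04508540779352188, 0.06606942415237427), 89.84892272949219) 1995 z 0.0263
chassis s,t ((0.0008589215576648712, 0.0001595672219991684), (0.04531961679458618, 0.06731507182121277), 89.3962631225586) 1840 z 0.0263
chassis s,t ((-0.08442939817905426, -0.0010149870067834854), (0.04497218132019043, 0.06570027768611908), 89.89796447753906) 1635 z 0.0264
chassis s,t ((-0.16869908571243286, 0.005506446585059166), (0.044990163296461105, 0.06534171104431152), 89.80896759033203) 1245 z 0.0265
shift [-0.0555 -0.3603  0.0076] spin -1.6565 dist 0.365 yaw0 -4.41 tilt 0.43
```

Call:
send_rows --steps '[[[0,-0.045,0],-0.16],[[0,-0.09,0],-0.33],[[-0.01,-0.135,0],-0.5],[[-0.02,-0.18,0],-0.67],[[-0.03,-0.23,0],-0.84],[[-0.035,-0.28,0],-1.01],[[-0.045,-0.33,0],-1.18],[[-0.055,-0.36,0],-1.35]]'

```text
clock: 51.3
position: [0.4271, 0.3629, 0.19]
ee_rot: [0.803, 0.596, 0.0, -0.001]
ft_force: [-0.4, -0.8, 0.5]
grip_width: 0.497
```

Call:
send_rows --steps '[[[0,0,0],-0.15],[[0,0,0],-0.306],[[0,0,0],-0.306],[[0,0,0],-0.306],[[0,0,0],-0.306],[[0,0,0],-0.306],[[0,0,0],-0.306],[[0,0,0],-0.306]]'

```text
clock: 52.3
position: [0.4282, 0.3604, 0.1895]
ee_rot: [0.705, 0.709, 0.0, 0.0]
ft_force: [-0.1, -0.3, -0.4]
grip_width: 0.499
```

```bash
python3 - <<'E'
from h import *
a=binlook('w22');wagons(*a)
plan(.4297,.3622,.002,90.5)
E
```

```text
ch [316. 193.] 1746 ((0.4294774532318115, 0.36251309514045715), (0.0643613263964653, 0.04405701532959938), 0.2975054085254669)
px [318. 210.] n 1995 c 0.4308 0.3629 mean [0.4297 0.3628] sz 0.0443 0.0236 ang 0.9 zt 0.0669 col [174. 136.  91.]
shift [0.0019 0.0015 0.1875] spin -0.0036 dist 0.187 yaw0 90.29 tilt 0.01
```

View pics/w22.png

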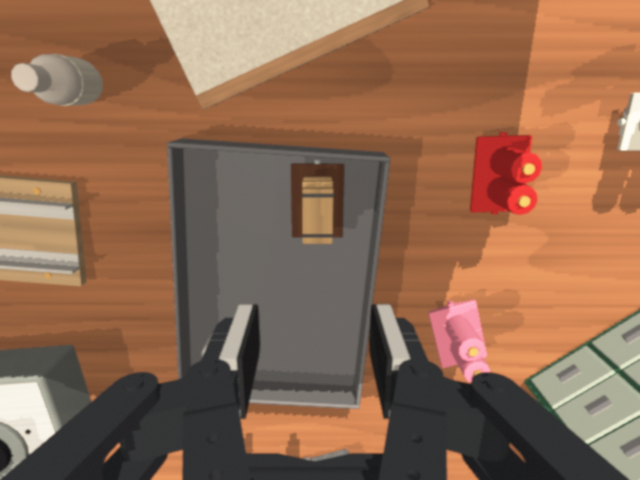

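Only timber (317,205) is left. The tin should be hidden behind the left finger, and I'll check it afterwards.

Call:
send_rows --steps '[[[0.002,0.001,0.05],0],[[0.002,0.001,0.1],0],[[0.002,0.001,0.14],0],[[0.002,0.001,0.17],0],[[0.002,0.001,0.187],0],[[0.002,0.001,0.187],0],[[0.002,0.001,0.187],0],[[0.002,0.001,0.187],0]]'

```text
clock: 53.35
position: [0.4298, 0.3628, 0.0036]
ee_rot: [0.705, 0.709, 0.001, 0.0]
ft_force: [-0.1, -0.7, 0.4]
grip_width: 0.502
```

Call:
send_rows --steps '[[[0,0,0],0],[[0,0,0],0],[[0,0,0],0],[[0,0,0],0],[[0,0,0],0],[[0,0,-0.03],0],[[0,0,-0.07],0],[[0,0,-0.128],0]]' --hand 0

```text
clock: 54.35
position: [0.4286, 0.3614, 0.1306]
ee_rot: [0.705, 0.709, -0.001, -0.0]
ft_force: [0.9, -0.8, -0.8]
grip_width: 0.272
```

```bash
python3 - <<'E'
from h import *
slot(.17,.132)
E
```

```text
slot [0.4618 0.0815]
shift [-0.2801  0.0317 -0.001 ] spin 1.6554 dist 0.282 yaw0 90.3 tilt 0.15
```

Call:
send_rows --steps '[[[-0.03,0.01,0],0.16],[[-0.065,0.018,0],0.33],[[-0.1,0.025,0],0.5],[[-0.135,0.03,0],0.67],[[-0.17,0.032,0],0.84],[[-0.21,0.032,0],1.01],[[-0.25,0.032,0],1.18],[[-0.28,0.032,0],1.35]]'

```text
clock: 55.35
position: [0.4623, 0.0805, 0.1302]
ee_rot: [0.994, 0.109, -0.0, 0.0]
ft_force: [1.0, -0.1, -1.1]
grip_width: 0.274
```

Call:
send_rows --steps '[[[0,0,0],0.15],[[0,0,0],0.305],[[0,0,0],0.305],[[0,0,0.03],0.305],[[0,0,0.06],0.305],[[0,0,0.06],0.305],[[0,0,0.06],0.305],[[0,0,0.06],0.305]]'

```text
clock: 56.35
position: [0.4635, 0.0827, 0.0716]
ee_rot: [0.999, -0.039, 0.001, 0.0]
ft_force: [0.9, -0.4, -0.8]
grip_width: 0.272
```

```bash
python3 - <<'E'
from h import *
slot(.17,.010); shot('wrist','w23')
E
```

```text
slot [0.4618 0.0815]
shift [-0.0017  0.0013  0.0616] spin 0.0011 dist 0.062 yaw0 -4.49 tilt 0.1
```

View pics/w23.png

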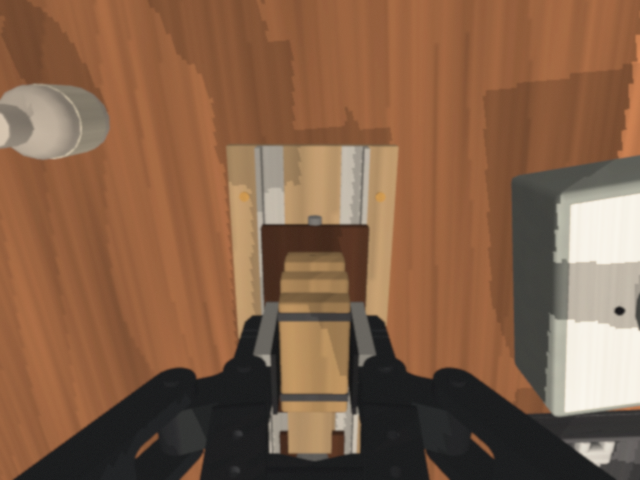

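Call:
send_rows --steps '[[[-0.001,0.001,0.02],0],[[-0.001,0.001,0.035],0],[[-0.001,0.001,0.046],0],[[-0.001,0.001,0.055],0],[[-0.001,0.001,0.061],0],[[-0.001,0.001,0.061],0],[[-0.001,0.001,0.061],0],[[-0.001,0.001,0.061],0]]'

```text
clock: 57.4
position: [0.4617, 0.0816, 0.0096]
ee_rot: [0.999, -0.04, 0.0, 0.0]
ft_force: [-0.7, 0.6, -1.2]
grip_width: 0.273
```

Call:
send_rows --steps '[[[0,0,0],0],[[0,0,0],0],[[0,0,0],0],[[0,0,-0.01],0],[[0,0,-0.04],0],[[0,0,-0.09],0],[[0,0,-0.14],0],[[0,0,-0.2],0]]' --hand 0.5

```text
clock: 58.4
position: [0.461, 0.0819, 0.2113]
ee_rot: [0.999, -0.039, -0.0, 0.0]
ft_force: [0.6, -1.3, 0.4]
grip_width: 0.5
```

```bash
python3 - <<'E'
from h import *
a=shot('wrist','w24');chk(*a)
plan(.56,-.09,.33,0)
E
```

```text
chassis s,t ((0.17011725902557373, -0.00033652037382125854), (0.0452447272837162, 0.06575532257556915), 89.90377807617188) 1793 z 0.0263
chassis s,t ((0.086936816573143, -0.0012254975736141205), (0.04510222002863884, 0.06884613633155823), 88.89996337890625) 1603 z 0.0263
chassis s,t ((0.0011806152760982513, 0.00017868168652057648), (0.045224178582429886, 0.06796246021986008), 89.65262603759766) 1435 z 0.0264
chassis s,t ((-0.0844368115067482, -0.001213163137435913), (0.045013677328825, 0.06752568483352661), 89.03404998779297) 1172 z 0.0265
shift [ 0.1096  0.166  -0.1108] spin -0.0761 dist 0.228 yaw0 -4.36 tilt 0.45
```

View pics/w24.png

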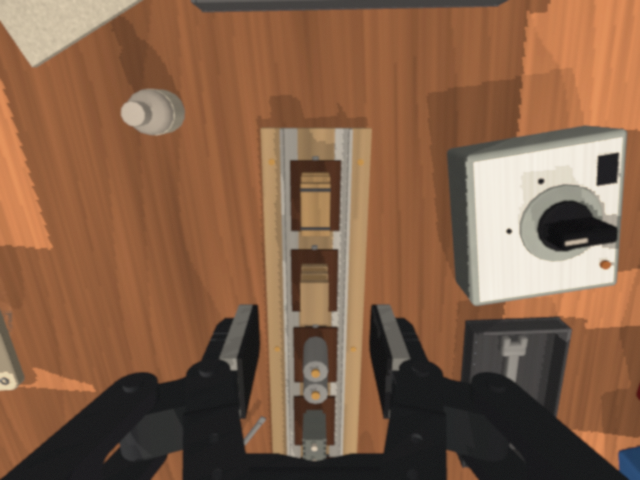

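Four wagons are confirmed. I'll look back at the motor end, since its last reading drifted.

Call:
send_rows --steps '[[[0.02,0.03,-0.03],0],[[0.04,0.06,-0.06],-0.02],[[0.06,0.09,-0.09],-0.04],[[0.08,0.12,-0.11],-0.06],[[0.095,0.145,-0.11],-0.076],[[0.11,0.166,-0.11],-0.076],[[0.11,0.166,-0.11],-0.076],[[0.11,0.166,-0.11],-0.076]]'

```text
clock: 59.45
position: [0.5579, -0.0914, 0.3199]
ee_rot: [1.0, -0.001, 0.0, -0.0]
ft_force: [-0.2, 0.6, -0.2]
grip_width: 0.501
```

```bash
python3 - <<'E'
from h import *
a=shot('wrist','w25');chk(*a);wagons(*a,zoff=.01,x=(.38,.52),y=(-.33,.15))
b=shot('side','s25')
cv2.imwrite('pics/z25.png',cv2.resize(b[0][170:370,190:430],None,fx=3,fy=3,interpolation=2)[:,:,::-1])
E
```

```text
chassis s,t ((0.15687577426433563, -0.00019890256226062775), (0.041737452149391174, 0.04517410695552826), 0.29245951771736145) 811 z 0.0263
chassis s,t ((0.08472198247909546, -0.0006348304450511932), (0.044964224100112915, 0.0657845139503479), 89.550048828125) 1285 z 0.0263
chassis s,t ((0.0008877590298652649, 0.00033541955053806305), (0.04456692188978195, 0.06636904180049896), 88.88945770263672) 1065 z 0.0264
chassis s,t ((-0.08457700163125992, -0.0007638316601514816), (0.06627989560365677, 0.044962409883737564), 0.6203473806381226) 1011 z 0.0263
chassis s,t ((-0.1687326580286026, 0.00582357682287693), (0.045313216745853424, 0.06741834431886673), 88.80049896240234) 725 z 0.0264
px [213.  16.] n 1031 c 0.4609 0.0683 mean [0.4615 0.0678] sz 0.0243 0.0221 ang -3.0 zt 0.073 col [166. 131.  87.]
px [211.  94.] n 1277 c 0.4546 -0.0038 mean [ 0.455  -0.0036] sz 0.0401 0.0244 ang 84.8 zt 0.0736 col [172. 139. 100.]
px [214. 176.] n 1036 c 0.4489 -0.0881 mean [ 0.4496 -0.0873] sz 0.0487 0.0235 ang 85.1 zt 0.072 col [145. 137. 120.]
px [213. 250.] n 834 c 0.4412 -0.1735 mean [ 0.4419 -0.1728] sz 0.0343 0.0242 ang 85.8 zt 0.0715 col [113.  111.  101.5]
px [218. 311.] n 621 c 0.4409 -0.2592 mean [ 0.4399 -0.2533] sz 0.0366 0.0214 ang 85.2 zt 0.0717 col [55. 53. 51.]
```

View pics/w25.png

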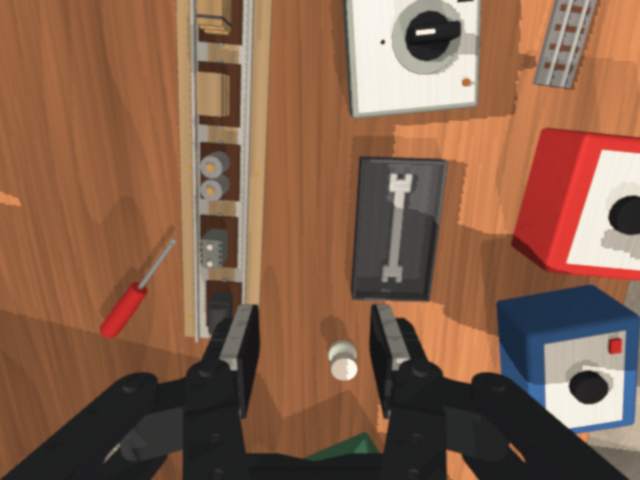

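View pics/z25.png

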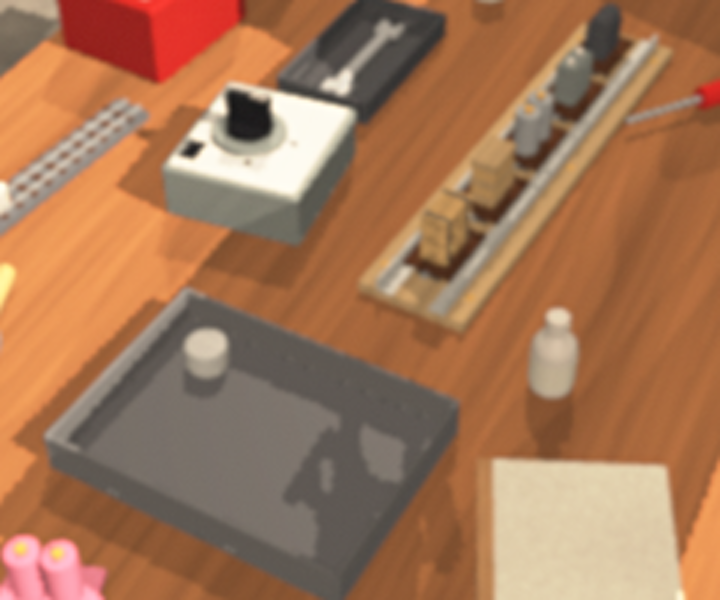

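All five wagons are upright in the channel. The motor was nudged sideways to t≈5.8 mm, up against the wall but inside the 9 mm limit. The tin is in the bin and the spanner is in the tray. Now I'll turn the knob back on.

```bash
python3 - <<'E'
from h import *
plan(.666,.0497,.20,95.4)
E
```

```text
shift [ 0.1079 -0.1413  0.12  ] spin -1.6665 dist 0.214 yaw0 -0.08 tilt 0.04
```

Call:
send_rows --steps '[[[0.015,-0.02,0],-0.17],[[0.03,-0.04,0],-0.34],[[0.045,-0.06,0],-0.51],[[0.06,-0.08,0.02],-0.68],[[0.075,-0.1,0.04],-0.85],[[0.09,-0.12,0.06],-1.02],[[0.108,-0.141,0.09],-1.19],[[0.108,-0.141,0.12],-1.36]]'

```text
clock: 60.55
position: [0.6666, 0.0513, 0.199]
ee_rot: [0.776, 0.631, 0.001, -0.0]
ft_force: [0.8, -0.4, 0.2]
grip_width: 0.5
```

Call:
send_rows --steps '[[[0,0,0],-0.15],[[0,0,0],-0.307],[[0,0,0],-0.307],[[0,0,0],-0.307],[[0,0,0],-0.307],[[0,0,0],-0.307],[[0,0,0],-0.307],[[0,0,0],-0.307]]'

```text
clock: 61.55
position: [0.6666, 0.0481, 0.1995]
ee_rot: [0.673, 0.739, -0.0, 0.0]
ft_force: [-0.5, -0.1, -0.0]
grip_width: 0.499
```

```bash
python3 - <<'E'
from h import *
r,d,P,K=shot('wrist','w26');C=cloud(d,P,K);z=C[...,2]
m=(z>.085)&(z<.11)&(np.hypot(C[...,0]-.666,C[...,1]-.05)<.04)
p=np.array([ray(u,v,.1,P,K)[:2] for v,u in np.argwhere(m)],np.float32);print(cv2.minAreaRect(p))
plan(.666,.0497,.036,95.4)
E
```

```text
((0.6650017499923706, 0.048762544989585876), (0.04358488693833351, 0.013786736875772476), 5.349682331085205)
shift [ 0.0016 -0.0004  0.1635] spin -0.0012 dist 0.164 yaw0 95.33 tilt 0.0
```

View pics/w26.png

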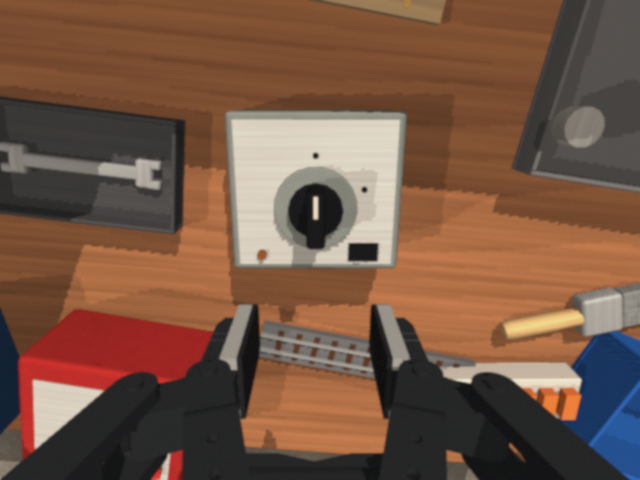

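The knob bar is at yaw 5.3° and the jaws at 95.3°, so they are perpendicular and I can grip.

Call:
send_rows --steps '[[[0.001,-0.001,0.05],0],[[0.001,-0.001,0.09],0],[[0.001,-0.001,0.12],0],[[0.001,-0.001,0.145],0],[[0.001,-0.001,0.163],0],[[0.001,-0.001,0.163],0],[[0.001,-0.001,0.163],0],[[0.001,-0.001,0.163],0]]'

```text
clock: 62.6
position: [0.6661, 0.0493, 0.0377]
ee_rot: [0.673, 0.739, 0.001, 0.001]
ft_force: [-0.7, 0.9, -0.1]
grip_width: 0.498
```

Call:
send_rows --steps '[[[0,0,0],0],[[0,0,0],0],[[0,0,0],0],[[0,0,0],0],[[0,0,0],0],[[0,0,0],0],[[0,0,0],0],[[0,0,0],0]]' --hand 0 --force 60

```text
clock: 63.6
position: [0.6658, 0.0488, 0.0372]
ee_rot: [0.674, 0.739, 0.0, 0.0]
ft_force: [-2.4, -2.1, 5.1]
grip_width: 0.15
```

Call:
send_rows --steps '[[[0,0,0],0.15],[[0,0,0],0.32],[[0,0,0],0.5],[[0,0,0],0.68],[[0,0,0],0.86],[[0,0,0],1.04],[[0,0,0],1.22],[[0,0,0],1.22]]'

```text
clock: 64.6
position: [0.6665, 0.0502, 0.0372]
ee_rot: [0.976, 0.22, 0.001, -0.0]
ft_force: [4.3, 2.8, 1.3]
grip_width: 0.148
```

Call:
send_rows --steps '[[[0,0,0],0],[[0,0,0],0],[[0,0,0],0],[[0,0,-0.02],0],[[0,0,-0.06],0],[[0,0,-0.11],0],[[0,0,-0.17],0],[[0,0,-0.22],0]]' --hand 0.6

```text
clock: 65.6
position: [0.6654, 0.0495, 0.2607]
ee_rot: [0.975, 0.22, 0.001, -0.0]
ft_force: [1.7, -0.3, -1.2]
grip_width: 0.601
```

```bash
python3 - <<'E'
from h import *
r,d,P,K=shot('wrist','w27');C=cloud(d,P,K);z=C[...,2]
m=(z>.085)&(z<.11)&(np.hypot(C[...,0]-.666,C[...,1]-.05)<.04)
p=np.array([ray(u,v,.1,P,K)[:2] for v,u in np.argwhere(m)],np.float32);print(cv2.minAreaRect(p))
plan(.55,-.16,.33,0)
E
```

```text
((0.6660342216491699, 0.05038521811366081), (0.013472748920321465, 0.04279690980911255), 25.868209838867188)
shift [-0.1953  0.14   -0.0641] spin 0.4442 dist 0.249 yaw0 25.45 tilt 0.55
```

View pics/w27.png

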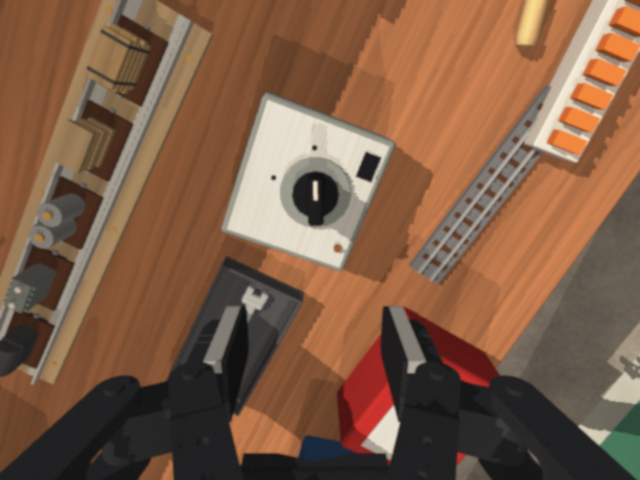

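The knob is on: pointer at the upper dot (315,148), bar at 25.9° against 26.4° at the start. One last check over the cassette.

```bash
python3 - <<'E'
from h import *
plan(.445,-.17,.33,-4.5)
E
```

```text
shift [-0.2944  0.1039 -0.0651] spin 0.5228 dist 0.319 yaw0 25.45 tilt 0.55
```

Call:
send_rows --steps '[[[-0.03,0.01,-0.03],0.05],[[-0.08,0.03,-0.065],0.15],[[-0.13,0.045,-0.065],0.25],[[-0.18,0.065,-0.065],0.35],[[-0.24,0.085,-0.065],0.45],[[-0.294,0.104,-0.065],0.523],[[-0.294,0.104,-0.065],0.523],[[-0.294,0.104,-0.065],0.523]]'

```text
clock: 66.65
position: [0.4448, -0.1707, 0.3223]
ee_rot: [0.999, -0.039, 0.0, 0.001]
ft_force: [0.1, 0.1, 0.1]
grip_width: 0.596
```

```bash
python3 - <<'E'
from h import *
a=shot('wrist','w28');chk(*a);wagons(*a,zoff=.01,x=(.38,.52),y=(-.33,.15))
C=cloud(*a[1:]);z=C[...,2]
m=(z>.008)&(z<.018)&(abs(C[...,0]-.6584)<.04)&(abs(C[...,1]+.162)<.08)
print('spanner',cv2.minAreaRect(C[m][:,:2].astype(np.float32)))
b=shot('side','s28')
cv2.imwrite('pics/z28.png',cv2.resize(b[0][170:370,190:430],None,fx=3,fy=3,interpolation=2)[:,:,::-1])
E
```

```text
chassis s,t ((0.07371809333562851, -0.0013311374932527542), (0.04431070014834404, 0.04386300966143608), 89.95673370361328) 1113 z 0.0263
chassis s,t ((6.013736128807068e-05, -0.00024887174367904663), (0.043798334896564484, 0.06474681943655014), 89.31107330322266) 1573 z 0.0263
chassis s,t ((-0.085911825299263, -0.0013056844472885132), (0.04371162876486778, 0.06573936343193054), 89.47323608398438) 1326 z 0.0263
chassis s,t ((-0.17009258270263672, 0.005166495218873024), (0.06552215665578842, 0.043854400515556335), 0.4077335596084595) 1042 z 0.0263
px [310.  15.] n 778 c 0.4538 -0.0127 mean [ 0.4536 -0.0128] sz 0.0234 0.0229 ang -5.4 zt 0.0737 col [181. 147. 105.]
px [311.  86.] n 465 c 0.4495 -0.0761 mean [ 0.4496 -0.0759] sz 0.0231 0.0225 ang -47.1 zt 0.0721 col [159. 154. 142.]
px [312. 112.] n 442 c 0.448 -0.1006 mean [ 0.4478 -0.1005] sz 0.0232 0.0225 ang -49.7 zt 0.0724 col [158. 152. 140.]
px [311. 181.] n 758 c 0.4407 -0.1736 mean [ 0.441  -0.1734] sz 0.0344 0.0229 ang 85.3 zt 0.0716 col [123. 122. 112.]
px [317. 254.] n 801 c 0.4404 -0.2618 mean [ 0.4407 -0.2585] sz 0.0407 0.0219 ang 85.3 zt 0.0715 col [68. 64. 63.]
spanner ((0.6600239276885986, -0.16363859176635742), (0.14200250804424286, 0.026692699640989304), 88.16171264648438)
```

View pics/w28.png

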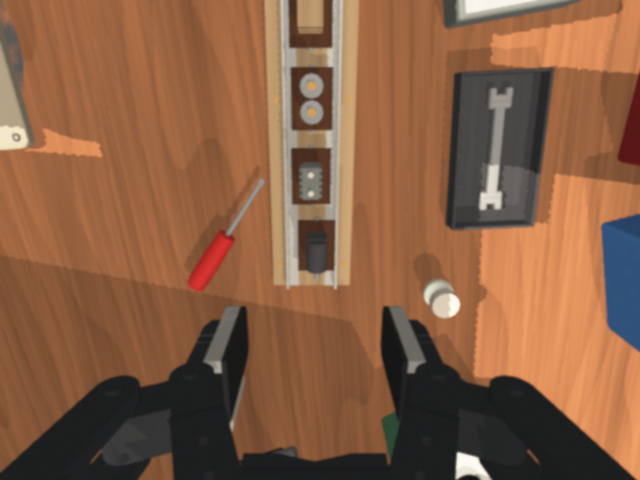

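View pics/z28.png

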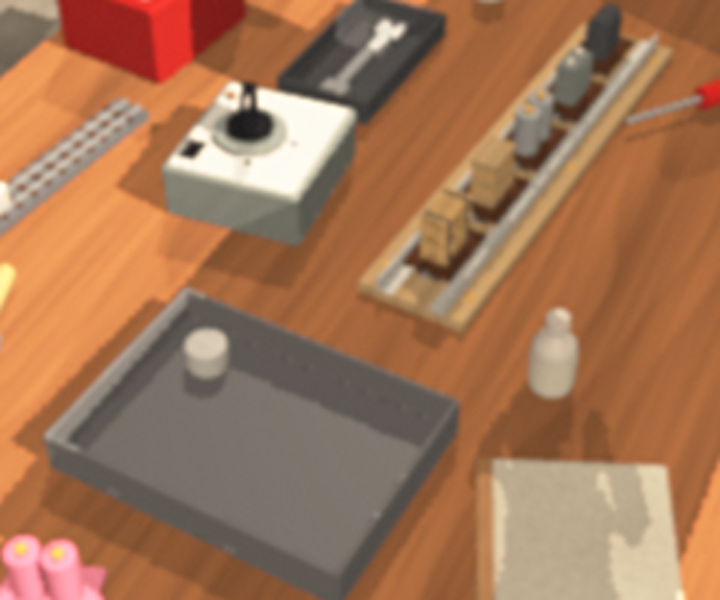

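Every check is within limits and the arm is touching nothing. I'll hand in.

```bash
python3 - <<'E'
from h import *
print(manip.hand_in(), manip.get_obs()['clock'])
E
```

```text
the job is handed in; nothing more can be done
the job is handed in; nothing more can be done
```

The job is done and handed in at about 67 s of the 210 s allowed; `hand_in` gives no verdict. I turned the feed off, laid the spanner flat in the tray, and stood all five wagons in the channel. In order along the cassette they are motor, trafo, tanks, crate and timber. Then I turned the feed on again and let go.

**Last checks:**
- **Wagons:** they stand at about -170, -85, 0, +85 and +170 mm along the cassette, all at the right height. Four are within about 1.5 mm of the centre line. Crate was cut off at the edge of the last wrist picture and timber lay outside it, so their last full measurements are from before the knob was turned back on; the final side view shows both standing.
- **Motor wagon:** it was 2 mm off the centre line when placed and later measured 5–6 mm off, probably the announced knock. It is still upright and inside the 9 mm limit, so I left it.
- **Spanner:** about 2 mm from the tray centre and flat.
- **Knob:** the bar is at 25.9°, against 26.4° at the start, so it is on.
- **Other things:** the tin is in the bin, and the glue bottle and paint jar look untouched in the pictures; I did not measure their positions.

**What disagreed:** the shut fingertips measured about 40–44 mm behind the reported TCP, although the interface text puts the TCP at the tips. Because of this my first closing on the knob caught only air. I used the measured offset from then on.

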